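Book in a cement sample and load its test discs into a spring magazine

TASK

Book the sample in first: stand the sealed sample tin upright in the middle of the code reader's round pad with its seal strip facing the reader's window, and press the reader's button to open the booking. Then put every test disc that lies on the bench into the spring magazine one on top of another, pressing each one down until it is held under the two side catches. Last, with the tin still standing so, press the reader's button again to close the booking; leave the stopwatch, the weighing bottle and the mortar cube undisturbed.

Things in the scene. Friction and masses are not known exactly. Their poses are not given: they have to be found in the camera images.
- tin_center (a point): white and grey round sample tin with press lid, 54 mm across, 58 mm tall, 0.11 kg, standing on the bench; point on its axis half-way up (29 mm above its foot). Its own x axis points to the middle of the seal strip, z up. The seal is a paper strip with black bars, 20 mm wide, down one side of the tin, with a tab (black bar on white paper) running from the middle of the lid to the rim on that same side
- tin_seal (a point): middle of the seal strip on the tin's side, 27 mm from the tin's axis along its own x, 29 mm above its foot
- reader: code reader fixed to the bench: grey base plate 205 x 110 x 6 mm with a round black rubber pad 66 mm across at the end near the robot and a grey housing (62 x 100 mm in plan, its top 70 mm above the bench) behind it. Origin on the bench under the centre of the pad; its own x axis points from the pad to the window (housing front 81 mm from the pad centre), z up
- reader_pad (a point): centre of the top of the reader's pad, 9 mm above the bench; the tin stands here
- reader_window (a point): middle of the reader's dark window, 78 mm from the pad centre along the reader's x, 40 mm above the bench; the seal strip must face it
- scan_button_top (a point): top centre of the round steel push button (28 mm across) on top of the reader's housing, 112 mm from the pad centre along the reader's x; it is pressed straight down
- scan_button (a joint): travel of the button in m: 0 up, 0.006 fully pressed; springs back; fully down takes 5 N; it counts as pressed beyond 0.004
- magazine: stack magazine fixed to the bench: aluminium base 80 (x) x 120 (y) x 10 mm, a round shaft between four upright guide rods with a sprung black follower plate in it, and on the +y and -y sides a grey post (118 mm tall, 43 to 51 mm from the axis) with a spring catch. Origin on the bench on its axis, z up
- magazine_top (a point): point on the magazine's axis level with the pointed tops of the four rods, 124 mm above the bench. Rods 10 mm thick, 31.4 mm from the axis at 50, 130, 230, 310 degrees from the magazine's x; a disc has 1.4 mm play. The +x and -x sides are open, 38 mm wide: fingers that hold a disc along the magazine's x axis can go down with it to 20 mm above the bench
- magazine_lip (a point): point on the axis level with the underside of the two catch lips, 104 mm above the bench; lips reach in to 22 mm from the axis and slope outward above. A disc first rests on the slopes, underside about 6 mm above the lips; 10 to 15 N push it through, and when its top is 1 to 2 mm below the lips they spring over it
- magazine_seat (a point): centre of a disc held at the top of the stack, right under the lips: 98 mm above the bench. Pressing in the next disc pushes those below down with it, 12 mm each. The magazine takes six
- follower (a joint): how far the follower plate is pushed down, in m: 0 when empty, about 0.0105 with one disc held, 0.012 more for each further disc, at most 0.078; the spring pushes up with 3.5 N when empty and 7 N at the bottom
- disc_1_center (a point): aluminium cup filled flush with grey cement, a flat round disc 50 mm across and 12 mm thick (about 60 g), lying flat on the bench; point at its centre, half-way up, z along its axis. May be absent (None). All discs are alike
- disc_2_center (a point): aluminium cup filled flush with grey cement, a flat round disc 50 mm across and 12 mm thick (about 60 g), lying flat on the bench; point at its centre, half-way up, z along its axis. May be absent (None). All discs are alike
- disc_3_center (a point): aluminium cup filled flush with grey cement, a flat round disc 50 mm across and 12 mm thick (about 60 g), lying flat on the bench; point at its centre, half-way up, z along its axis. May be absent (None). All discs are alike
- disc_4_center (a point): aluminium cup filled flush with grey cement, a flat round disc 50 mm across and 12 mm thick (about 60 g), lying flat on the bench; point at its centre, half-way up, z along its axis. May be absent (None). All discs are alike
- disc_5_center (a point): aluminium cup filled flush with grey cement, a flat round disc 50 mm across and 12 mm thick (about 60 g), lying flat on the bench; point at its centre, half-way up, z along its axis. May be absent (None). All discs are alike
- disc_6_center (a point): aluminium cup filled flush with grey cement, a flat round disc 50 mm across and 12 mm thick (about 60 g), lying flat on the bench; point at its centre, half-way up, z along its axis. May be absent (None). All discs are alike
- stopwatch: dark stopwatch, 71 x 60 x 19 mm, a bystander; origin under its centre
- weighing_bottle: glass weighing bottle with stopper, 43 mm across, 64 mm tall, a bystander; origin under its centre
- mortar_cube: grey 40 mm mortar cube, a bystander; origin under its centre
Not all that is in view belongs to the job. Leave any orange look-alike of the part that bears disc_2_center alone.

How it is judged:
By the outcome, as a careful person would: the job done as asked, in the order asked, and still so for the second after the job is handed in, with the robot touching nothing.
Of disc_1, disc_2, disc_3, disc_4, disc_5, disc_6 only 4 to 6 are there at a start; the rules pass over those that are not, and their reading is None.
At some moment in a run one of disc_1, disc_2, disc_3, disc_4, disc_5, disc_6 may be knocked a few centimetres aside while the robot is not near it.
Once in a run the grip may slacken for a moment while it holds something.
It also fails if it takes over 210 s, if anything falls off the work surface, if the arm or the gripper's body presses on something with over 40 N, if the wrist force passes 120 N, or if a joint passes its speed limit or range.

ROBOT

A 6-joint arm with a two-finger parallel gripper is mounted at the origin on a cart in front of the work surface, level with it; the furniture and walls round the work are solid. World frame = base frame: x ahead of the robot, y to its left, z up, the work surface at z = 0. Lengths are in m, angles in rad, forces in N, time in s.
With the tool pointing down it reaches from about 0.375 to 0.825 m from the base axis. Payload 5.5 kg.
Tool frame: the origin (TCP) lies on the centre line of the jaws, within the pads' length; the fingertips stand 11 mm ahead of it and the grasp point (between the pads) lies 8 mm behind it; z points along the fingers, y is the line along which they close (so a half turn about z gives the same grasp; the last joint's range is limited). The gripper opens to 85 mm and grips with 20 to 120 N. Pads are 22 mm wide; open, the fingers measure 114 mm over their backs; the gripper's body (76 mm by 85 mm) begins 54 mm behind the grasp point. The pads swing forward as they close: fully open they stand 13 mm farther back than shut.
Start: joints at [1.295, 0.314, -0.047, 1.21, 0, 1.571], TCP at [0.163, 0.577, 0.242] pointing down, gripper open.
Joint ranges: [-2.67, 2.67], [-0.69, 1.73], [-1.03, 1.25], [-2.08, 2.16], [-1.42, 1.45], [-3.14, 3.14]. Speed limits (rad/s): [2.39, 2.39, 3.01, 3.14, 3.14, 3.14].

INTERFACE

Orientations are given as a unit quaternion [w, x, y, z].
In Python, from bench import get_state, snapshot, camera_model, workorder gives the robot as it stands.
- The arm moves only by the tool step_arm, never from a script. Its argument "plan" is a list of rows, each an object with "offset": the shift along the world's x, y, z in m, a list of three; "roll": the turn about the world's z in rad; "jaw": the opening, from 0 (shut) to 1 (fully open). A call has 1 to 12 rows; each row is the pose to reach, as a shift and turn from the pose commanded when the call began; what a row does not reach only later rows make up. A row lasts 1/12 s, in which the tool goes at most 41.7 mm and 7.16 degrees, less where a joint would pass 70% of its speed; a pose out of reach is approached as far as the arm can. A call with a gripper value outside its range is refused whole. The fingers move at their own pace and stop on an object; the grip force is fixed at half the most. Time passes only in rows, so rows that repeat a pose let the fingers close. It gives the time, the measured TCP pose, the force, the opening and the grip force at its end, in the units of the state.
- get_state(): the state, without advancing time (a new reading comes with each control period).
- snapshot(name): name is "scene" or "top" or "wrist"; returns (picture, depth): 400x640x3 uint8, red, green, blue; 400x640 float32, m along the optical axis (not along the pixel's ray), 0 where there is no reading.
- camera_model(name): a dict with "intrinsics" (3x3 intrinsics, pixels), "view" (4x4, takes a point from world to camera coordinates). Camera axes: x right, y up, looking along -z (the intrinsics and any distortion apply to the point x, -y, -z); pixel columns grow to the right and rows downward; lengths in m; the calibration is good to about 2 mm. A picture is of the moment at which its call begins: read the wrist's pose just before it. camera_model takes no time and is no camera call; for the wrist camera it gives the pose at the moment of the call.
- workorder.close_job(): hands the job in; it is judged then, once.
The state is a dict: "t": time; "joints": joint angles; "dq": joint speeds; "tau": joint torques, N m; "tool_pos": TCP position; "eef_rot": TCP orientation; "force": force on the tool from outside, world axes, zero at the start; "ft_torque": the same for the moment, N m; "opening": opening from 0.0 (shut) to 1.0 (fully open); "gripper_force": force on a finger pad.
Only numpy, scipy, OpenCV 4.12 (cv2) and the standard library are available. Lean on these libraries where they do the work, as an engineer would, in place of code of your own. Each camera call takes 0.05 s, during which the arm holds its last target. There are 200 camera calls.

## Working session

There is one attempt and no reset: what is moved stays moved. The work goes in short steps, Python scripts to look and compute and a tool call to move; the robot and the scene stay as the last step left them, time stands still between calls to the robot, and variables do not carry over. Pictures are saved under pics/ and viewed, at most 14 in all, crops included, and the job is handed in when it is done.

Besides the shell and the picture viewer there is one more tool, called after "Call:" by a JSON object that holds its "method" and its "body". step_arm: Moves the arm, as the interface text tells. Its arguments: {"type":"object","properties":{"plan":{"type":"array","items":{"type":"object","properties":{"offset":{"type":"array","items":{"type":"number"}},"roll":{"type":"number"},"jaw":{"type":"number"}}}}},"required":["plan"]}

```bash
mkdir -p pics; ls
cat > h.py <<'E'
import numpy as np, cv2
from bench import get_state, snapshot, camera_model
def grab(name, png=None):
    m=camera_model(name); im,d=snapshot(name)
    if png: cv2.imwrite('pics/'+png, cv2.cvtColor(im,cv2.COLOR_RGB2BGR))
    np.savez('/tmp/%s.npz'%name, im=im,d=d,K=m['intrinsics'],V=m['view'])
    return im,d,m
def world(m,d):
    K=np.array(m['intrinsics']);V=np.array(m['view'])
    h,w=d.shape;u,v=np.meshgrid(np.arange(w),np.arange(h))
    x=(u-K[0,2])/K[0,0]*d;y=(v-K[1,2])/K[1,1]*d
    P=np.stack([x,-y,-d,np.ones_like(d)],-1)
    return (P@np.linalg.inv(V).T)[...,:3]
E
python3 - <<'E'
from h import *
for n in ('top','scene'):
    im,d,m=grab(n,n+'0.png'); print(m, (d==0).mean())
    P=world(m,d)
    print(np.percentile(P[...,2][d>0],[5,25,50,75,95]))
print(get_state())
E
```

```text
pics
{'intrinsics': array([[381.90956421,   0.        , 327.42063269],
       [  0.        , 381.90956421, 196.19586739],
       [  0.        ,   0.        ,   1.        ]]), 'view': array([[-0.01602302, -0.99985213, -0.00624315,  0.10027433],
       [ 0.99350545, -0.01662417,  0.11256354, -0.5481596 ],
       [-0.11265068, -0.00439899,  0.99362492, -0.91370686],
       [ 0.        ,  0.        ,  0.        ,  1.        ]])} 0.00400390625
[-0.85293033 -0.16472061 -0.0008931   0.02134602  0.24440682]
{'intrinsics': array([[372.93516276,   0.        , 323.77241304],
       [  0.        , 372.93516276, 203.95078944],
       [  0.        ,   0.        ,   1.        ]]), 'view': array([[ 0.54905682, -0.83564649, -0.015217  , -0.25120197],
       [ 0.49699038,  0.31179833,  0.8098039 , -0.37215952],
       [-0.67196515, -0.45219106,  0.58650327, -0.54108998],
       [ 0.        ,  0.        ,  0.        ,  1.        ]])} 0.00412109375
[-0.64716989 -0.00110776  0.04249966  0.28075594  0.38337546]
{'t': 0.1, 'joints': array([ 1.29498336e+00,  3.14173180e-01, -4.79912030e-02,  1.21021103e+00,
       -1.92917342e-06,  1.57077668e+00]), 'dq': array([-0.00034915, -0.00086309,  0.00316093, -0.00039278, -0.00010541,
        0.00136149]), 'tau': array([-2.79673168e-04, -5.40762520e+01,  3.40542769e+01,  1.11943207e-02,
       -1.35821006e-05,  1.70840315e-05]), 'tool_pos': array([0.16325756, 0.57682555, 0.24150475]), 'eef_rot': array([-1.07590737e-04,  1.37459999e-01,  9.90507004e-01, -7.82179909e-04]), 'force': array([ 0.95589087,  0.63585797, -0.09622768]), 'ft_torque': array([-0.04160867,  0.00071876,  0.02092468]), 'gripper_force': 0.0, 'opening': 0.9987078347210284}
```

View pics/top0.png

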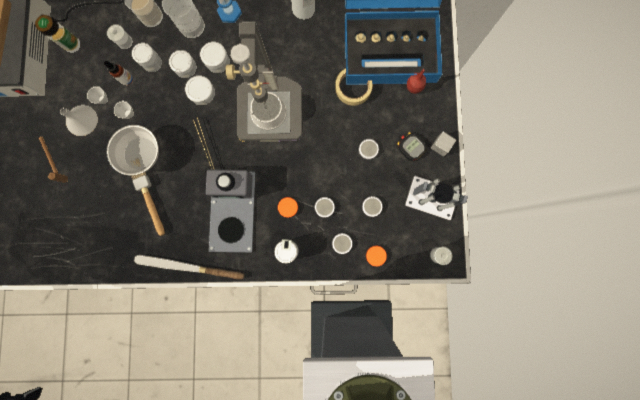

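View pics/scene0.png

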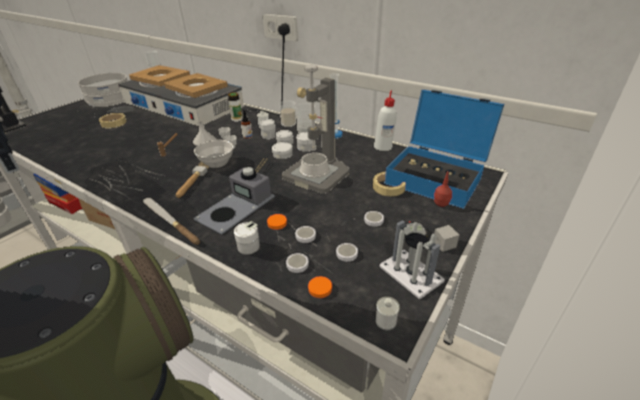

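Top view: discs at about (325,207), (372,206), (342,243) and (368,148). The tin is at (286,251), with its tab pointing up. Orange look-alikes are at (287,207) and (376,256), to be left alone. White jars sit at (200,90), (214,57) and (182,63), and the press cup at (265,110). The reader pad is at (231,230), the magazine at (434,195), the bottle at (441,256), the stopwatch at (411,145) and the cube at (443,143). Next I measure these and check a close crop.

Run:
```python
from h import *
z=np.load('/tmp/top.npz'); m=dict(intrinsics=z['K'],view=z['V']); d=z['d']; im=z['im']; P=world(m,d)
big=cv2.resize(im[130:275,190:475],None,fx=2.8,fy=2.8,interpolation=cv2.INTER_CUBIC)
cv2.imwrite('pics/crop1.png',cv2.cvtColor(big,cv2.COLOR_RGB2BGR))
X,Y,Z=P[...,0],P[...,1],P[...,2]
mask=((Z>0.007)&(Z<0.30)&(X<0.75)&(X>0.2)&(Y<0.5)&(Y>-0.4)).astype(np.uint8)
n,l,s,c=cv2.connectedComponentsWithStats(mask)
for i in range(1,n):
    if s[i,4]<40: continue
    k=l==i; zt=np.percentile(Z[k],90); k2=k&(Z>zt-0.006)
    (cx,cy),(w,h),a=cv2.minAreaRect(np.float32(np.c_[X[k2],Y[k2]]))
    print(c[i].round(0),s[i,4],'ztop %.4f'%zt,'rect c %.4f %.4f size %.3f %.3f ang %.1f'%(cx,cy,w,h,a),'mean',X[k2].mean().round(4),Y[k2].mean().round(4), im[k2].mean(0).round())
k=(Z<0.004)&(Z>-0.02)&(X<0.6)&(X>0.3)
print('table z',np.median(Z[k]))
```

```text
[269. 129.] 1468 ztop 0.0622 rect c 0.7396 0.2388 size 0.069 0.020 ang 89.6 mean 0.7408 0.2383 [162. 155. 138.]
[412. 147.] 548 ztop 0.0193 rect c 0.6751 -0.1271 size 0.065 0.058 ang 44.1 mean 0.6749 -0.1269 [117. 114.  99.]
[443. 144.] 335 ztop 0.0414 rect c 0.6792 -0.2032 size 0.040 0.041 ang 54.1 mean 0.6793 -0.203 [187. 178. 159.]
[368. 149.] 290 ztop 0.0133 rect c 0.6731 -0.0158 size 0.048 0.048 ang 44.9 mean 0.6724 -0.0156 [185. 177. 158.]
[229. 184.] 1311 ztop 0.0835 rect c 0.5831 0.3325 size 0.042 0.041 ang 87.8 mean 0.5821 0.3314 [111. 109. 101.]
[435. 197.] 1575 ztop 0.1140 rect c 0.5435 -0.1733 size 0.102 0.049 ang 69.9 mean 0.5433 -0.1746 [135. 133. 124.]
[372. 206.] 303 ztop 0.0135 rect c 0.5242 -0.0205 size 0.046 0.048 ang 89.2 mean 0.5242 -0.0204 [187. 179. 160.]
[287. 207.] 302 ztop 0.0135 rect c 0.5258 0.1924 size 0.049 0.047 ang 62.9 mean 0.5258 0.1927 [243. 136.  55.]
[324. 207.] 296 ztop 0.0136 rect c 0.5248 0.0992 size 0.048 0.046 ang 89.1 mean 0.5247 0.0997 [186. 178. 159.]
[230. 230.] 440 ztop 0.0107 rect c 0.4711 0.3366 size 0.069 0.065 ang 89.1 mean 0.4718 0.3366 [37. 38. 35.]
[342. 244.] 308 ztop 0.0137 rect c 0.4329 0.0570 size 0.045 0.047 ang 88.8 mean 0.4328 0.0568 [187. 178. 160.]
[286. 251.] 432 ztop 0.0589 rect c 0.4178 0.1927 size 0.050 0.052 ang 89.0 mean 0.4169 0.1926 [223. 220. 208.]
[376. 256.] 317 ztop 0.0134 rect c 0.4008 -0.0266 size 0.048 0.048 ang 70.5 mean 0.4009 -0.027 [244. 139.  57.]
[441. 255.] 311 ztop 0.0591 rect c 0.4004 -0.1780 size 0.019 0.014 ang 89.2 mean 0.4009 -0.1805 [195. 189. 167.]
[204. 270.] 507 ztop 0.0169 rect c 0.3747 0.4010 size 0.201 0.021 ang 81.1 mean 0.3672 0.3655 [138. 113.  84.]
table z -0.0009282929230235437
```

View pics/crop1.png

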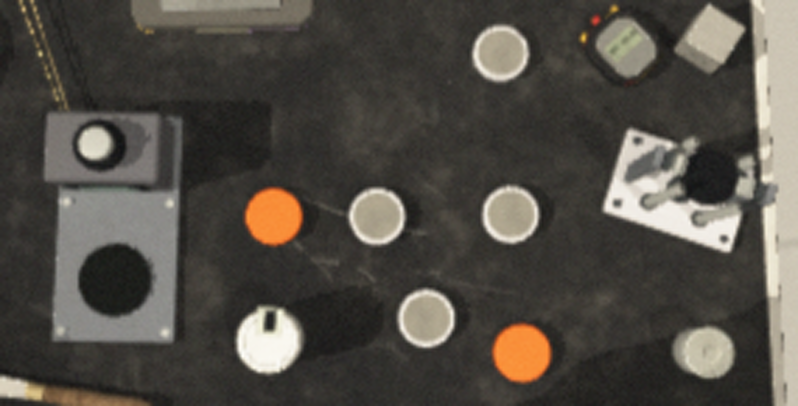

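Close crop: exactly four grey cement discs, at crop (500,53), (377,216), (510,214) and (426,318). The two orange ones at (274,216) and (522,352) are excluded. The tin at (269,340) has its tab pointing along about +x. The magazine is yawed by about -17°. First move: over the tin.

Call:
{"method": "step_arm", "body": {"plan": [{"offset": [0.254,-0.384,0.0],"roll": 0.276,"jaw": 1},{"offset": [0.254,-0.384,0.0],"roll": 0.276,"jaw": 1},{"offset": [0.254,-0.384,0.0],"roll": 0.276,"jaw": 1},{"offset": [0.254,-0.384,0.0],"roll": 0.276,"jaw": 1},{"offset": [0.254,-0.384,0.0],"roll": 0.276,"jaw": 1},{"offset": [0.254,-0.384,0.0],"roll": 0.276,"jaw": 1},{"offset": [0.254,-0.384,0.0],"roll": 0.276,"jaw": 1},{"offset": [0.254,-0.384,0.0],"roll": 0.276,"jaw": 1},{"offset": [0.254,-0.384,0.0],"roll": 0.276,"jaw": 1},{"offset": [0.254,-0.384,0.0],"roll": 0.276,"jaw": 1},{"offset": [0.254,-0.384,0.0],"roll": 0.276,"jaw": 1},{"offset": [0.254,-0.384,0.0],"roll": 0.276,"jaw": 1}]}}

```text
t: 1.1
tool_pos: [0.4202, 0.188, 0.2421]
eef_rot: [0.001, 0.004, 1.0, -0.001]
force: [0.1, 0.7, -0.5]
opening: 1.001
gripper_force: 0.0
```

Call:
{"method": "step_arm", "body": {"plan": [{"offset": [0,0,0.0],"roll": 0,"jaw": 1},{"offset": [0,0,0],"roll": 0,"jaw": 1},{"offset": [0,0,0],"roll": 0,"jaw": 1}]}}

```text
t: 1.35
tool_pos: [0.4167, 0.1942, 0.2421]
eef_rot: [-0.0, -0.001, 1.0, 0.0]
force: [-0.6, 0.4, 0.2]
opening: 0.999
gripper_force: 0.0
```

Run:
```python
from h import *
s=get_state(); print(s['t'],s['tool_pos'],s['eef_rot'])
im,d,m=grab('wrist','w1.png'); print(m); print(np.linalg.inv(m['view'])[:3,3])
```

```text
1.35 [0.41668995 0.19419689 0.24210807] [-3.43105322e-04 -7.91930616e-04  9.99999623e-01  9.96169757e-05]
{'intrinsics': array([[359.71067017,   0.        , 320.92755863],
       [  0.        , 359.71067017, 195.42309207],
       [  0.        ,   0.        ,   1.        ]]), 'view': array([[-0.00214692,  0.99999716,  0.00103605, -0.19401227],
       [-0.9499655 , -0.00171589, -0.31235015,  0.43621551],
       [-0.31234748, -0.0016548 ,  0.94996648, -0.2507369 ],
       [ 0.        ,  0.        ,  0.        ,  1.        ]])}
[0.33565612 0.1943453  0.37464463]
```

View pics/w1.png

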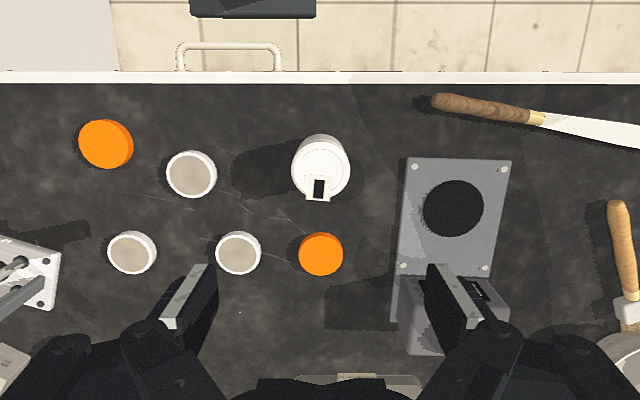

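Wrist view: the tin is at (320,168) with its black tab bar at (318,189). The pad is at (453,208) and the discs at (191,175), (132,253) and (238,253). The orange ones, at (106,144) and (321,254), stay out of it.

```bash
cat >> h.py <<'E'
def load(n):
    z=np.load('/tmp/%s.npz'%n); m=dict(intrinsics=z['K'],view=z['V']); return z['im'],z['d'],m,world(m,z['d'])
def plane(m,uv,h):
    """pixels -> world at height h"""
    K=m['intrinsics'];V=m['view'];R=V[:3,:3];c=-R.T@V[:3,3]
    uv=np.atleast_2d(np.float64(uv)); r=np.c_[(uv[:,0]-K[0,2])/K[0,0],-(uv[:,1]-K[1,2])/K[1,1],-np.ones(len(uv))]@R
    return c+r*((h-c[2])/r[:,2])[:,None]
def circ(XY):
    A=np.c_[2*XY,np.ones(len(XY))]; s=np.linalg.lstsq(A,(XY**2).sum(1),rcond=None)[0]
    return s[0],s[1],np.sqrt(s[2]+s[0]**2+s[1]**2)
def rim(m,mask,h):
    """largest contour of mask -> enclosing circle at height h"""
    c,_=cv2.findContours(mask.astype(np.uint8),cv2.RETR_EXTERNAL,cv2.CHAIN_APPROX_NONE)
    c=max(c,key=cv2.contourArea)[:,0,:]; c=cv2.convexHull(c)[:,0,:]
    return circ(plane(m,c,h)[:,:2])
E
python3 - <<'E'
from h import *
for n in ('wrist','top'):
    im,d,m,P=load(n); X,Y,Z=np.moveaxis(P,-1,0); g=im.astype(int).sum(2)
    print(n,'table z',np.median(Z[(abs(X-.47)<.03)&(abs(Y-.13)<.03)&(d>0)]))
    for name,x,y,h in [('A',.673,-.016,.012),('B',.524,-.02,.012),('C',.525,.099,.012),('D',.433,.057,.012)]:
        k=(np.hypot(X-x,Y-y)<.035)&(Z>h-.003)&(Z<h+.006)&(d>0)
        if k.sum()>100: print(name,np.round(rim(m,k,h),4), 'z',np.median(Z[k]).round(4))
    k=(np.hypot(X-.417,Y-.193)<.04)&(Z>.052)&(Z<.066); print('tin',np.round(rim(m,k,.058),4),np.median(Z[k]))
    b=(np.hypot(X-.417,Y-.193)<.026)&(Z>.052)&(g<250); q=plane(m,np.argwhere(b)[:,::-1],.058)[:,:2]
    mu=q.mean(0); (cx,cy),(w,h_),a=cv2.minAreaRect(np.float32(q)); u,s,vt=np.linalg.svd(q-mu)
    print('bar n',b.sum(),'c',mu,'rect',cx,cy,w,h_,a,'dir deg',np.degrees(np.arctan2(vt[0,1],vt[0,0])))
    k=(np.hypot(X-.471,Y-.337)<.05)&(Z<.02)&(Z>-.002)&(g<200)&(np.hypot(X-.471,Y-.337)<.038)
    print('pad',np.round(rim(m,k,.009),4))
    k=(Z>.064)&(Z<.076)&(abs(X-.585)<.06)&(abs(Y-.332)<.07)
    if k.sum()>100: print('housing',cv2.minAreaRect(np.float32(P[k][:,:2])))
    k=(Z>.078)&(Z<.095)&(abs(X-.585)<.04)&(abs(Y-.332)<.04); 
    if k.sum()>30: print('button',P[k].mean(0),np.percentile(P[k][:,2],90),cv2.minAreaRect(np.float32(P[k][:,:2])))
    k=(Z>.0035)&(Z<.009)&(X>.40)&(X<.60)&(Y>.25)&(Y<.42)&(g>250)&(X<.54); print('plate',k.sum(),cv2.minAreaRect(np.float32(P[k][:,:2])))
E
```

```text
wrist table z 0.0006759120248125972
B [ 0.5239 -0.0189  0.0254] z 0.0129
C [0.5242 0.101  0.0252] z 0.0131
D [0.4325 0.0586 0.0251] z 0.013
tin [0.4164 0.1936 0.0271] 0.058404493598073065
bar n 3107 c [0.65756439 0.19466156] rect 0.5543434619903564 0.19047388434410095 0.2588147222995758 0.21479567885398865 0.05775291472673416 dir deg 2.0784529396070948
pad [0.471  0.3377 0.0327]
housing ((0.5818544030189514, 0.3333701193332672), (0.09932512789964676, 0.061615951359272), 88.52650451660156)
plate 7772 ((0.4786423444747925, 0.33733853697776794), (0.11017190665006638, 0.12566381692886353), 88.18199920654297)
top table z -0.0009565286382605676
A [ 0.6725 -0.0157  0.0244] z 0.0115
B [ 0.5241 -0.0202  0.0244] z 0.0114
C [0.5245 0.0996 0.0243] z 0.0115
D [0.4328 0.0569 0.0242] z 0.0116
tin [0.4172 0.1923 0.0268] 0.05668612953682839
bar n 19 c [0.43424781 0.1912263 ] rect 0.43425166606903076 0.19122791290283203 0.004749450366944075 0.014123006723821163 89.76493072509766 dir deg 173.57866539792172
pad [0.4721 0.3357 0.032 ]
housing ((0.5830150842666626, 0.3327351212501526), (0.09977760910987854, 0.06116738170385361), 88.76709747314453)
button [0.58209922 0.33148806 0.08557217] 0.09206704253764397 ((0.5830521583557129, 0.3332756757736206), (0.04058367386460304, 0.04107608646154404), 88.39974212646484)
plate 1323 ((0.4784712791442871, 0.3363831341266632), (0.10955499857664108, 0.12337300181388855), 88.12316131591797)
```

Run:
```python
from h import *
im,d,m,P=load('wrist'); X,Y,Z=np.moveaxis(P,-1,0); g=im.astype(int).sum(2)
b=(np.hypot(X-.4164,Y-.1936)<.0255)&(Z>.05)&(Z<.07)&(g<250)
q=plane(m,np.argwhere(b)[:,::-1],.058)[:,:2]; mu=q.mean(0); u,s,vt=np.linalg.svd(q-mu)
print(b.sum(),mu,cv2.minAreaRect(np.float32(q)),np.degrees(np.arctan2(vt[0,1],vt[0,0])), np.degrees(np.arctan2(mu[1]-.1936,mu[0]-.4164)))
# magazine pieces visible from top
im,d,m,P=load('top'); X,Y,Z=np.moveaxis(P,-1,0); g=im.astype(int).sum(2)
k=(abs(X-.545)<.09)&(abs(Y+.175)<.1)&(Z>.005)&(Z<.013)&(g>330)
print('mag base',k.sum(),cv2.minAreaRect(np.float32(plane(m,np.argwhere(k)[:,::-1],.010)[:,:2])))
```

```text
174 [0.43312969 0.19257119] ((0.43326297402381897, 0.19255496561527252), (0.008856955915689468, 0.017362702637910843), 84.77656555175781) -6.396484636554116 -3.5190264694594635
mag base 728 ((0.5436761975288391, -0.18101604282855988), (0.15051080286502838, 0.1022840067744255), 84.18245697021484)
```

Call:
{"method": "step_arm", "body": {"plan": [{"offset": [0,-0.001,-0.04],"roll": 0,"jaw": 1},{"offset": [0,-0.001,-0.08],"roll": 0,"jaw": 1},{"offset": [0,-0.001,-0.12],"roll": 0,"jaw": 1},{"offset": [0,-0.001,-0.15],"roll": 0,"jaw": 1},{"offset": [0,-0.001,-0.18],"roll": 0,"jaw": 1},{"offset": [0,-0.001,-0.2],"roll": 0,"jaw": 1},{"offset": [0,-0.001,-0.212],"roll": 0,"jaw": 1},{"offset": [0,-0.001,-0.212],"roll": 0,"jaw": 1},{"offset": [0,-0.001,-0.212],"roll": 0,"jaw": 1},{"offset": [0,-0.001,-0.212],"roll": 0,"jaw": 1}]}}

```text
t: 2.23
tool_pos: [0.4177, 0.1934, 0.0311]
eef_rot: [0.001, -0.001, 1.0, 0.0]
force: [-0.1, -0.9, -0.3]
opening: 0.997
gripper_force: 0.0
```

Call:
{"method": "step_arm", "body": {"plan": [{"offset": [0,0,0],"roll": 0,"jaw": 0},{"offset": [0,0,0],"roll": 0,"jaw": 0},{"offset": [0,0,0],"roll": 0,"jaw": 0},{"offset": [0,0,0],"roll": 0,"jaw": 0},{"offset": [0,0,0],"roll": 0,"jaw": 0},{"offset": [0,0,0],"roll": 0,"jaw": 0},{"offset": [0,0,0],"roll": 0,"jaw": 0},{"offset": [0,0,0],"roll": 0,"jaw": 0}]}}

```text
t: 2.9
tool_pos: [0.4182, 0.1928, 0.0316]
eef_rot: [0.001, -0.0, 1.0, 0.001]
force: [-2.0, 0.0, 8.9]
opening: 0.605
gripper_force: 61.6
```

Call:
{"method": "step_arm", "body": {"plan": [{"offset": [0,0,0.02],"roll": 0,"jaw": 0},{"offset": [0,0,0.03],"roll": 0,"jaw": 0},{"offset": [0.01,0.03,0.03],"roll": 0.02,"jaw": 0},{"offset": [0.021,0.06,0.03],"roll": 0.03,"jaw": 0},{"offset": [0.032,0.09,0.03],"roll": 0.055,"jaw": 0},{"offset": [0.043,0.12,0.03],"roll": 0.055,"jaw": 0},{"offset": [0.051,0.136,0.03],"roll": 0.055,"jaw": 0},{"offset": [0.0547,0.1438,0.03],"roll": 0.055,"jaw": 0},{"offset": [0.0547,0.1438,0.022],"roll": 0.055,"jaw": 0},{"offset": [0.0547,0.1438,0.016],"roll": 0.055,"jaw": 0},{"offset": [0.0547,0.1438,0.014],"roll": 0.055,"jaw": 0},{"offset": [0.0547,0.1438,0.014],"roll": 0.055,"jaw": 0}]}}

```text
t: 3.9
tool_pos: [0.4706, 0.3341, 0.043]
eef_rot: [-0.001, -0.027, 1.0, -0.001]
force: [0.0, -0.0, -0.9]
opening: 0.604
gripper_force: 63.1
```

Run:
```python
from h import *
s=get_state(); print(s['tool_pos'],s['eef_rot'],s['opening'],s['force'])
im,d,m=grab('wrist'); im2=cv2.resize(im[60:360,180:480],None,fx=1.6,fy=1.6)
cv2.imwrite('pics/w2.png',cv2.cvtColor(im2,cv2.COLOR_RGB2BGR))
```

```text
[0.4705623  0.3340509  0.04297549] [-0.00132085 -0.02707883  0.99963191 -0.00101818] 0.6035780788667299 [ 0.00661985 -0.00999153 -0.92204681]
```

View pics/w2.png

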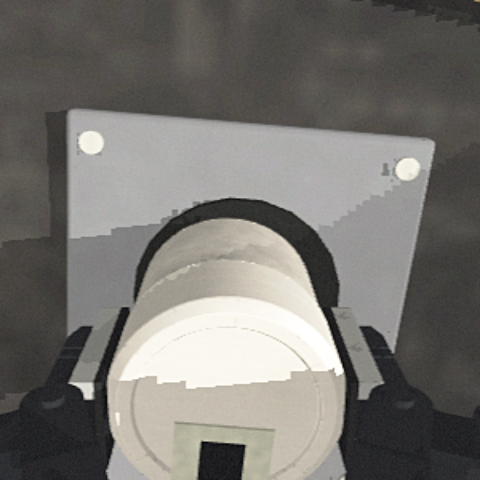

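The crop shows the tin held over the pad. The tab's top edge, (174,422)-(275,430), is parallel to the plate's edge, (70,110)-(433,140), so the heading is right. Settle, check the position, then lower.

Call:
{"method": "step_arm", "body": {"plan": [{"offset": [0,0,0],"roll": 0,"jaw": 0},{"offset": [0,0,0],"roll": 0,"jaw": 0},{"offset": [0,0,-0.002],"roll": 0,"jaw": 0}]}}

```text
t: 4.2
tool_pos: [0.4726, 0.3361, 0.043]
eef_rot: [0.001, -0.027, 1.0, 0.0]
force: [-0.9, -0.3, -0.8]
opening: 0.607
gripper_force: 63.1
```

Run:
```python
from h import *
for n in ('top','wrist'):
    s=get_state(); print(s['tool_pos'])
    im,d,m=grab(n); P=world(m,d); X,Y,Z=np.moveaxis(P,-1,0); g=im.astype(int).sum(2)
    k=(np.hypot(X-.471,Y-.337)<.034)&(Z>.060)&(Z<.079)&(g>200)
    print(n,k.sum(),np.median(Z[k]),np.round(rim(m,k,.070),4))
```

```text
[0.472552   0.33612698 0.04297098]
top 34 0.06683665461636956 [0.4496 0.3219 0.0084]
[0.47227889 0.33600575 0.04234165]
wrist 16676 0.06885652787971709 [0.4685 0.3361 0.0278]
```

Call:
{"method": "step_arm", "body": {"plan": [{"offset": [0,0.0005,-0.001],"roll": 0,"jaw": 0},{"offset": [0,0.0005,-0.002],"roll": 0,"jaw": 0},{"offset": [0,0.0005,-0.002],"roll": 0,"jaw": 0}]}}

```text
t: 4.55
tool_pos: [0.4722, 0.3368, 0.0407]
eef_rot: [0.0, -0.028, 1.0, 0.0]
force: [-1.1, -0.1, 3.6]
opening: 0.605
gripper_force: 63.4
```

Call:
{"method": "step_arm", "body": {"plan": [{"offset": [0,0,0],"roll": 0,"jaw": 0.95},{"offset": [0,0,0],"roll": 0,"jaw": 0.95},{"offset": [0,0,0],"roll": 0,"jaw": 0.95},{"offset": [0,0,0],"roll": 0,"jaw": 0.95},{"offset": [0,0,0.02],"roll": 0,"jaw": 0.95},{"offset": [0,0,0.06],"roll": 0,"jaw": 0.95},{"offset": [0,0,0.1],"roll": 0,"jaw": 0.95},{"offset": [0,0,0.14],"roll": 0,"jaw": 0.6},{"offset": [0,0,0.17],"roll": 0,"jaw": 0},{"offset": [0,0,0.17],"roll": 0,"jaw": 0},{"offset": [0,0,0.17],"roll": 0,"jaw": 0},{"offset": [0,0,0.17],"roll": 0,"jaw": 0}]}}

```text
t: 5.55
tool_pos: [0.4718, 0.3364, 0.2096]
eef_rot: [-0.0, -0.028, 1.0, -0.0]
force: [0.0, -1.0, -0.7]
opening: 0.238
gripper_force: 0.0
```

Run:
```python
from h import *
s=get_state(); print(s['tool_pos'],s['opening'])
im,d,m=grab('wrist','w3.png'); P=world(m,d); X,Y,Z=np.moveaxis(P,-1,0); g=im.astype(int).sum(2)
k=(np.hypot(X-.471,Y-.337)<.034)&(Z>.060)&(Z<.079)&(g>200)
c=rim(m,k,.067);print('tin',k.sum(),np.median(Z[k]),np.round(c,4))
b=(np.hypot(X-c[0],Y-c[1])<.0255)&(Z>.058)&(Z<.08)&(g<250)
q=plane(m,np.argwhere(b)[:,::-1],.067)[:,:2]; mu=q.mean(0); u,S,vt=np.linalg.svd(q-mu)
print('bar',mu,np.degrees(np.arctan2(vt[0,1],vt[0,0])),np.degrees(np.arctan2(mu[1]-c[1],mu[0]-c[0])))
k=(Z>.078)&(Z<.1)&(np.hypot(X-.583,Y-.333)<.03); print('button',k.sum(),np.percentile(Z[k],[10,50,90]) if k.sum() else '', cv2.minAreaRect(np.float32(P[k][:,:2])) if k.sum() else '')
k=(Z>.064)&(Z<.076)&(abs(X-.585)<.06)&(abs(Y-.332)<.07); print('housing',cv2.minAreaRect(np.float32(P[k][:,:2])))
k=(Z>.0035)&(Z<.009)&(X>.38)&(X<.54)&(Y>.26)&(Y<.42)&(g>250); print('plate',k.sum(),cv2.minAreaRect(np.float32(P[k][:,:2])))
im,d,m=grab('top'); P=world(m,d); X,Y,Z=np.moveaxis(P,-1,0)
```

```text
[0.47177423 0.33640602 0.20960636] 0.23780857962534516
tin 3313 0.0673116600662958 [0.4705 0.3369 0.0273]
bar [0.48707331 0.33670144] -2.077258807303905 -0.57362330118174
button 1556 [0.08209902 0.08818003 0.09338302] ((0.5823255777359009, 0.3387845754623413), (0.03467152640223503, 0.04345919191837311), 86.97052001953125)
housing ((0.5823183059692383, 0.3269404470920563), (0.0842709168791771, 0.06221750006079674), 89.32693481445312)
plate 9562 ((0.4787491261959076, 0.33744433522224426), (0.11005275696516037, 0.12553390860557556), 88.28399658203125)
```

View pics/w3.png

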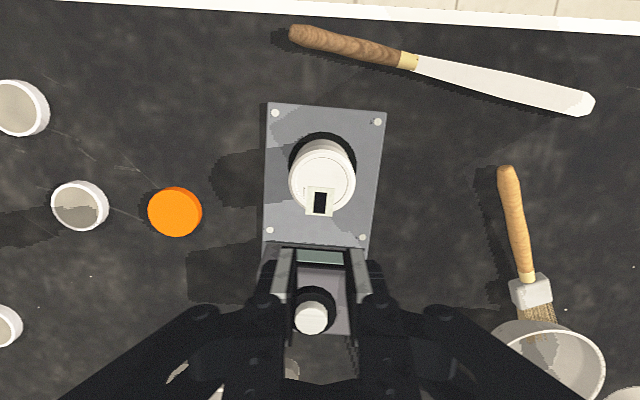

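The tin stands on the pad at (322,180), with its tab toward the window at (318,258). Next: the button, at pixel (312,318).

Call:
{"method": "step_arm", "body": {"plan": [{"offset": [0.04,-0.001,0],"roll": 0,"jaw": 0},{"offset": [0.08,-0.002,0],"roll": 0,"jaw": 0},{"offset": [0.105,-0.003,0],"roll": 0,"jaw": 0},{"offset": [0.111,-0.003,-0.02],"roll": 0,"jaw": 0},{"offset": [0.111,-0.003,-0.06],"roll": 0,"jaw": 0},{"offset": [0.111,-0.003,-0.085],"roll": 0,"jaw": 0},{"offset": [0.111,-0.003,-0.095],"roll": 0,"jaw": 0},{"offset": [0.111,-0.003,-0.095],"roll": 0,"jaw": 0},{"offset": [0.111,-0.003,-0.095],"roll": 0,"jaw": 0}]}}

```text
t: 6.4
tool_pos: [0.5825, 0.3334, 0.1147]
eef_rot: [-0.001, -0.028, 1.0, -0.0]
force: [-0.3, 1.1, -0.2]
opening: -0.002
gripper_force: 0.0
```

Call:
{"method": "step_arm", "body": {"plan": [{"offset": [0,0,-0.004],"roll": 0,"jaw": 0},{"offset": [0,0,-0.008],"roll": 0,"jaw": 0},{"offset": [0,0,-0.01],"roll": 0,"jaw": 0},{"offset": [0,0,-0.01],"roll": 0,"jaw": 0}]}}

```text
t: 6.73
tool_pos: [0.5832, 0.3338, 0.1058]
eef_rot: [0.0, -0.028, 1.0, 0.0]
force: [-1.0, 0.7, -0.9]
opening: -0.0
gripper_force: 0.0
```

Call:
{"method": "step_arm", "body": {"plan": [{"offset": [0,0,-0.002],"roll": 0,"jaw": 0},{"offset": [0,0,-0.004],"roll": 0,"jaw": 0},{"offset": [0,0,-0.004],"roll": 0,"jaw": 0}]}}

```text
t: 6.98
tool_pos: [0.5835, 0.3339, 0.1016]
eef_rot: [0.0, -0.028, 1.0, 0.0]
force: [-0.1, -0.1, 3.1]
opening: 0.0
gripper_force: 1.1
```

Call:
{"method": "step_arm", "body": {"plan": [{"offset": [0,0,-0.002],"roll": 0,"jaw": 0},{"offset": [0,0,-0.003],"roll": 0,"jaw": 0},{"offset": [0,0,-0.003],"roll": 0,"jaw": 0}]}}

```text
t: 7.23
tool_pos: [0.5834, 0.3339, 0.0986]
eef_rot: [0.0, -0.028, 1.0, 0.0]
force: [-1.0, 0.3, 4.0]
opening: -0.003
gripper_force: 2.0
```

Call:
{"method": "step_arm", "body": {"plan": [{"offset": [0,0,-0.001],"roll": 0,"jaw": 0},{"offset": [0,0,-0.002],"roll": 0,"jaw": 0},{"offset": [0,0,-0.002],"roll": 0,"jaw": 0}]}}

```text
t: 7.48
tool_pos: [0.5835, 0.3339, 0.0971]
eef_rot: [0.0, -0.028, 1.0, 0.0]
force: [-0.3, 0.7, 6.8]
opening: -0.001
gripper_force: 3.3
```

Run:
```python
from h import *
s=get_state(); print(s['tool_pos'],s['force'])
```

```text
[0.58345579 0.33391113 0.0970873 ] [-0.3228882   0.72890317  6.77994317]
```

The force reached 6.8 N, so the button is bottomed and the booking is open. Retreat and go over the magazine, turning to its heading.

Call:
{"method": "step_arm", "body": {"plan": [{"offset": [0,0,0.01],"roll": 0,"jaw": 0},{"offset": [0,0,0.05],"roll": 0,"jaw": 0},{"offset": [0,0,0.09],"roll": 0,"jaw": 0},{"offset": [0,0,0.13],"roll": 0.1,"jaw": 0.7},{"offset": [-0.01,-0.03,0.16],"roll": 0.2,"jaw": 0.7},{"offset": [-0.02,-0.07,0.18],"roll": 0.32,"jaw": 0.7},{"offset": [-0.025,-0.11,0.18],"roll": 0.44,"jaw": 0.7},{"offset": [-0.03,-0.15,0.18],"roll": 0.56,"jaw": 0.7},{"offset": [-0.03,-0.19,0.18],"roll": 0.68,"jaw": 0.7},{"offset": [-0.035,-0.23,0.18],"roll": 0.8,"jaw": 0.7},{"offset": [-0.04,-0.27,0.18],"roll": 0.92,"jaw": 0.7},{"offset": [-0.04,-0.31,0.18],"roll": 1.04,"jaw": 0.7}]}}

```text
t: 8.48
tool_pos: [0.5416, 0.0282, 0.2764]
eef_rot: [-0.001, -0.516, 0.856, 0.0]
force: [1.6, -0.3, 0.5]
opening: 0.696
gripper_force: 0.0
```

Run:
```python
from h import *
s=get_state(); print(s['tool_pos'],s['eef_rot'])
```

```text
[0.54164029 0.02824882 0.27636098] [-6.57561535e-04 -5.16210816e-01  8.56461265e-01  2.50316187e-04]
```

Call:
{"method": "step_arm", "body": {"plan": [{"offset": [0,-0.04,0],"roll": 0.1,"jaw": 0.7},{"offset": [0,-0.08,0],"roll": 0.173,"jaw": 0.7},{"offset": [0,-0.12,0],"roll": 0.173,"jaw": 0.7},{"offset": [0,-0.16,0],"roll": 0.173,"jaw": 0.7},{"offset": [0,-0.19,0],"roll": 0.173,"jaw": 0.7},{"offset": [0,-0.2,0],"roll": 0.173,"jaw": 0.7},{"offset": [0,-0.2,0],"roll": 0.173,"jaw": 0.7},{"offset": [0,-0.2,0],"roll": 0.173,"jaw": 0.7},{"offset": [0,-0.2,0],"roll": 0.173,"jaw": 0.7}]}}

```text
t: 9.23
tool_pos: [0.5431, -0.1686, 0.2762]
eef_rot: [-0.0, -0.586, 0.81, 0.001]
force: [-0.8, -0.7, -0.2]
opening: 0.699
gripper_force: 0.0
```

Run:
```python
from h import *
s=get_state(); print(s['tool_pos'],s['eef_rot'])
im,d,m=grab('wrist','w4.png'); print(np.linalg.inv(m['view'])[:3,3])
```

```text
[ 0.54311001 -0.16861909  0.27618314] [-2.34524762e-05 -5.86290599e-01  8.10100651e-01  5.17452708e-04]
[ 0.51725467 -0.24462788  0.40862141]
```

View pics/w4.png

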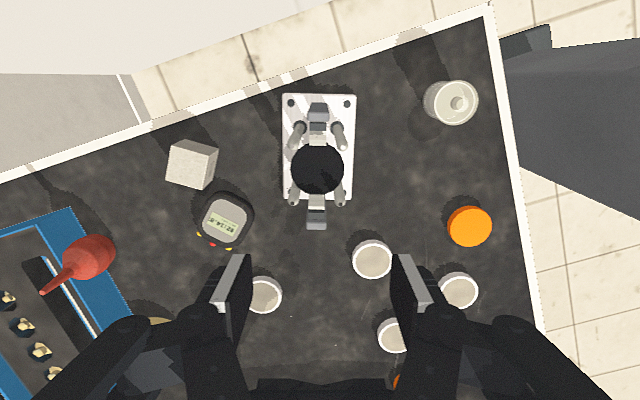

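The magazine's follower is at (317,169), with posts at (318,112) and (317,215), square to the view; the tool heading matches it well. Now the fit.

Run:
```python
from h import *
im,d,m,P=load('wrist'); X,Y,Z=np.moveaxis(P,-1,0); g=im.astype(int).sum(2)
near=(np.hypot(X-.54,Y+.18)<.085)&(d>0)
print('table',np.median(Z[(abs(X-.55)<.02)&(abs(Y+.1)<.015)&(d>0)]))
k=near&(Z>.006)&(Z<.0135)
q=plane(m,np.argwhere(k)[:,::-1],.010)[:,:2]; r=cv2.minAreaRect(np.float32(P[k][:,:2])); print('base',np.median(Z[k]),r, cv2.minAreaRect(np.float32(q)))
# follower disk
k=near&(g<130)&(Z>.085)&(Z<.115); k=cv2.morphologyEx(k.astype(np.uint8),cv2.MORPH_OPEN,np.ones((3,3)))>0
print('foll z',np.median(Z[k])); zf=np.median(Z[k]); print(np.round(rim(m,k,zf),4))
th=np.radians(-17.4); R=np.array([[np.cos(th),np.sin(th)],[-np.sin(th),np.cos(th)]])
def loc(p,c=(.5405,-.1815)): return (p[:,:2]-c)@R.T
L=loc(P.reshape(-1,3)).reshape(X.shape+(2,)); 
for s in (1,-1):
    k=near&(abs(L[...,1]*s-47)<0.012*1e3) if 0 else near&(abs(L[...,1]*s-.047)<.014)&(abs(L[...,0])<.02)&(Z>.108)&(Z<.128)
    if k.sum(): print('post',s,k.sum(),np.median(Z[k]),P[k].mean(0),L[k].min(0),L[k].max(0))
for a in (50,130,230,310):
    c=.0314*np.array([np.cos(np.radians(a)),np.sin(np.radians(a))])
    k=near&(np.hypot(L[...,0]-c[0],L[...,1]-c[1])<.011)&(Z>.108)&(Z<.130)
    if k.sum(): print('rod',a,k.sum(),Z[k].max(),(L[k].mean(0)-c)*1e3, (L[k].min(0)-c)*1e3,(L[k].max(0)-c)*1e3)
```

```text
table 0.0009101673554756107
base 0.010896503229712001 ((0.5448293089866638, -0.17310388386249542), (0.11921139061450958, 0.0800565630197525), 70.42500305175781) ((0.5447113513946533, -0.1731872856616974), (0.11912943422794342, 0.07956413179636002), 70.40711212158203)
foll z 0.10360306315534462
[ 0.5385 -0.1596  0.0082]
post 1 585 0.11647699555451996 [ 0.55645374 -0.13810586  0.11601051] [-0.01978201  0.03300595] [0.01980825 0.06005151]
post -1 245 0.11860596072887147 [ 0.52892514 -0.21742681  0.11811538] [-0.00870084 -0.04159958] [ 0.00802272 -0.03332689]
rod 50 114 0.1261617031891471 [1.67573478 6.384868  ] [-2.68564567  3.66552731] [ 6.78413383 10.86569223]
rod 130 98 0.1253745267741052 [2.33282047 7.41132504] [-2.55618269  5.230215  ] [ 6.87149295 10.78632844]
rod 230 84 0.12543024587172896 [0.91678133 7.64349831] [-3.77811852  5.43239687] [ 5.1973625  10.61161128]
rod 310 101 0.12577757353402308 [0.00893186 6.78780245] [-4.27433039  3.95299383] [ 5.425528  10.9671017]
```

```bash
cat > mag.py <<'E'
from h import *
from scipy.optimize import least_squares
def fit(n,c0=(.5447,-.1732),yaw=-19.6,verbose=1):
    im,d,m,P=load(n); X,Y,Z=np.moveaxis(P,-1,0)
    th=np.radians(yaw); R=np.array([[np.cos(th),np.sin(th)],[-np.sin(th),np.cos(th)]])
    L=((P[...,:2]-c0)@R.T)
    pts=[]
    for a in (50,130,230,310):
        c=.0314*np.array([np.cos(np.radians(a)),np.sin(np.radians(a))])
        k=(np.hypot(L[...,0]-c[0],L[...,1]-c[1])<.008)&(Z>.118)&(Z<.130)
        if k.sum(): t=(L[k].mean(0)-c)*1e3; print('rod',a,k.sum(),Z[k].max().round(4),t.round(2)); 
    for s in (1,-1):
        k=(abs(L[...,1]*s-.047)<.009)&(abs(L[...,0])<.015)&(Z>.113)&(Z<.123)
        if k.sum(): print('post',s,k.sum(),np.median(Z[k]),L[k].mean(0).round(4),L[k].min(0).round(4),L[k].max(0).round(4))
if __name__=='__main__':
    for n in ('wrist','top'): print(n); fit(n)
E
python3 mag.py
```

```text
wrist
rod 50 70 0.1262 [-0.43 -1.1 ]
rod 130 67 0.1254 [ 0.09 -1.21]
rod 230 75 0.1255 [ 0.35 -0.47]
rod 310 77 0.1258 [-0.18 -0.37]
post 1 264 0.1180444544758926 [-0.0004  0.0448] [-0.0088  0.038 ] [0.0081 0.051 ]
post -1 302 0.11824930544133624 [-0.0001 -0.0452] [-0.0085 -0.0507] [ 0.0083 -0.038 ]
top
rod 50 7 0.1239 [-0.79  1.11]
rod 130 7 0.1241 [-0.51 -0.47]
rod 230 8 0.1241 [-0.89  0.9 ]
rod 310 9 0.1238 [-1.2   1.21]
post 1 34 0.11678182885344585 [-0.0001  0.0453] [-0.0084  0.0383] [0.0086 0.0507]
post -1 37 0.11637162525920308 [-0.0003 -0.0456] [-0.0085 -0.0516] [ 0.0088 -0.0385]
```

```bash
cat > discs.py <<'E'
from h import *
import sys
def discs(n,box=(.36,.80,-.26,.42)):
    im,d,m,P=load(n); X,Y,Z=np.moveaxis(P,-1,0); c=im.astype(int)
    white=(abs(c[...,0]-c[...,2])<70)&(c.sum(2)>250)
    k=(Z>.0085)&(Z<.0165)&(X>box[0])&(X<box[1])&(Y>box[2])&(Y<box[3])&(d>0)&white
    N,l,s,ce=cv2.connectedComponentsWithStats(k.astype(np.uint8))
    for i in range(1,N):
        if s[i,4]>150:
            r=rim(m,l==i,.012)
            if .02<r[2]<.028: print(n,ce[i].round(),np.round(r,4))
for n in sys.argv[1:]:
    if n[0]=='+': n=n[1:]; grab(n)
    discs(n)
E
python3 discs.py wrist +top
```

```text
wrist [371. 260.] [ 0.5248 -0.02    0.0251]
wrist [459. 290.] [0.4322 0.0568 0.025 ]
wrist [264. 296.] [ 0.673  -0.0155  0.0257]
wrist [391. 338.] [0.5251 0.1    0.0254]
top [368. 149.] [ 0.6724 -0.0157  0.0244]
top [372. 206.] [ 0.5242 -0.0206  0.0243]
top [324. 207.] [0.5246 0.0997 0.0244]
top [342. 244.] [0.4328 0.0572 0.0242]
```

Call:
{"method": "step_arm", "body": {"plan": [{"offset": [-0.005,0.04,0],"roll": -0.022,"jaw": 0.75},{"offset": [-0.01,0.08,-0.01],"roll": -0.022,"jaw": 0.75},{"offset": [-0.015,0.115,-0.04],"roll": -0.022,"jaw": 0.75},{"offset": [-0.0188,0.14,-0.08],"roll": -0.022,"jaw": 0.75},{"offset": [-0.0188,0.1486,-0.12],"roll": -0.022,"jaw": 0.75},{"offset": [-0.0188,0.1486,-0.16],"roll": -0.022,"jaw": 0.75},{"offset": [-0.0188,0.1486,-0.2],"roll": -0.022,"jaw": 0.75},{"offset": [-0.0188,0.1486,-0.23],"roll": -0.022,"jaw": 0.75},{"offset": [-0.0188,0.1486,-0.245],"roll": -0.022,"jaw": 0.75},{"offset": [-0.0188,0.1486,-0.256],"roll": -0.022,"jaw": 0.75},{"offset": [-0.0188,0.1486,-0.262],"roll": -0.022,"jaw": 0.75},{"offset": [-0.0188,0.1486,-0.262],"roll": -0.022,"jaw": 0.75}]}}

```text
t: 10.33
tool_pos: [0.5243, -0.0206, 0.0139]
eef_rot: [-0.0, -0.577, 0.816, 0.0]
force: [-0.8, -0.1, 0.3]
opening: 0.75
gripper_force: 0.0
```

Call:
{"method": "step_arm", "body": {"plan": [{"offset": [0,0,0],"roll": 0,"jaw": 0.75},{"offset": [0,0,-0.003],"roll": 0,"jaw": 0.75},{"offset": [0,0,-0.003],"roll": 0,"jaw": 0.75}]}}

```text
t: 10.58
tool_pos: [0.5256, -0.0213, 0.0123]
eef_rot: [0.001, -0.577, 0.817, -0.001]
force: [-0.2, 0.5, 0.6]
opening: 0.746
gripper_force: 0.0
```

Call:
{"method": "step_arm", "body": {"plan": [{"offset": [0,0,0],"roll": 0,"jaw": 0},{"offset": [0,0,0],"roll": 0,"jaw": 0},{"offset": [0,0,0],"roll": 0,"jaw": 0},{"offset": [0,0,0],"roll": 0,"jaw": 0},{"offset": [0,0,0],"roll": 0,"jaw": 0},{"offset": [0,0,0],"roll": 0,"jaw": 0}]}}

```text
t: 11.08
tool_pos: [0.5252, -0.0214, 0.0127]
eef_rot: [0.001, -0.577, 0.817, -0.0]
force: [-2.9, 0.7, 9.8]
opening: 0.551
gripper_force: 60.1
```

Call:
{"method": "step_arm", "body": {"plan": [{"offset": [0,0,0.03],"roll": 0,"jaw": 0},{"offset": [0,0,0.07],"roll": 0,"jaw": 0},{"offset": [0,0,0.11],"roll": 0,"jaw": 0},{"offset": [0,0,0.15],"roll": 0,"jaw": 0},{"offset": [0,-0.03,0.18],"roll": 0,"jaw": 0},{"offset": [0.005,-0.06,0.2],"roll": 0,"jaw": 0},{"offset": [0.01,-0.09,0.2],"roll": 0,"jaw": 0},{"offset": [0.015,-0.12,0.2],"roll": 0,"jaw": 0},{"offset": [0.0195,-0.142,0.2],"roll": 0,"jaw": 0},{"offset": [0.0195,-0.1525,0.2],"roll": 0,"jaw": 0},{"offset": [0.0195,-0.1525,0.2],"roll": 0,"jaw": 0},{"offset": [0.0195,-0.1525,0.2],"roll": 0,"jaw": 0}]}}

```text
t: 12.08
tool_pos: [0.5436, -0.1736, 0.2112]
eef_rot: [0.0, -0.577, 0.817, 0.0]
force: [0.5, -0.6, -0.4]
opening: 0.554
gripper_force: 61.9
```

Run:
```python
from h import *
s=get_state(); print(s['tool_pos'],s['eef_rot'],s['opening'],s['gripper_force'])
im,d,m=grab('wrist'); im2=cv2.resize(im[40:400,160:480],None,fx=1.5,fy=1.5)
cv2.imwrite('pics/w5.png',cv2.cvtColor(im2,cv2.COLOR_RGB2BGR))
P=world(m,d); T=s['tool_pos']; k=(np.hypot(P[...,0]-T[0],P[...,1]-T[1])<.03)&(abs(P[...,2]-T[2])<.02)
L=P[k]-T; th=np.radians(-19.5); R=np.array([[np.cos(th),np.sin(th)],[-np.sin(th),np.cos(th)]])
q=L[:,:2]@R.T; print(k.sum(),np.percentile(L[:,2],[5,25,50,75,95]),q.min(0),q.max(0))
```

```text
[ 0.54356989 -0.17356574  0.21118257] [ 5.46962715e-05 -5.76530861e-01  8.17075221e-01  4.96472744e-04] 0.553965023743919 61.916584968566895
12003 [-0.00423628 -0.0001571   0.00033775  0.00087352  0.01340938] [-0.02804824 -0.02392981] [0.02811324 0.02640999]
```

View pics/w5.png

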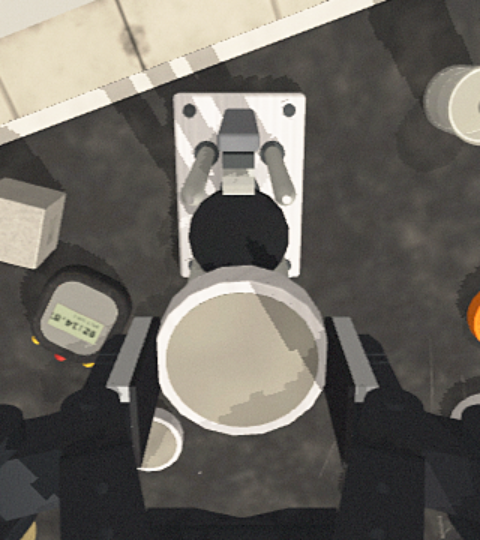

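Crop: disc held level and centred between the pads at (242,355), with the magazine ahead at (239,225). I measure the disc's offset in the grip against the magazine axis.

```bash
cat > held.py <<'E'
from h import *
import sys
if len(sys.argv)>1: grab('wrist')
s=get_state(); T=s['tool_pos']
im,d,m,P=load('wrist'); X,Y,Z=np.moveaxis(P,-1,0); g=im.astype(int).sum(2)
a,b=s['eef_rot'][1:3]; print('T',T.round(4),'head',np.degrees(np.arctan2(2*b*b-1,2*a*b)).round(2),'open',round(s['opening'],3),'F',s['force'].round(1),'grip',round(s['gripper_force'],1))
k=(np.hypot(X-T[0],Y-T[1])<.03)&(abs(Z-T[2])<.0025)&(d>0)&(g>200)
th=np.radians(-19.5); R=np.array([[np.cos(th),np.sin(th)],[-np.sin(th),np.cos(th)]])
k=cv2.morphologyEx(k.astype(np.uint8),cv2.MORPH_OPEN,np.ones((5,5)))
h=np.median(Z[k>0]); c=rim(m,k,h); L=R@(np.array(c[:2])-T[:2])
print('disc top z-T',round(h-T[2],4),'circle',np.round(c,4),'rel TCP in mag frame mm',(L*1e3).round(2))
E
python3 held.py
```

```text
T [ 0.5435 -0.1729  0.2112] head 160.48 open 0.549 F [ 0.6  0.2 -1.2] grip 61.9
disc top z-T 0.0003 circle [ 0.543  -0.1727  0.0248] rel TCP in mag frame mm [-0.63  0.04]
```

```bash
python3 mag.py | sed '/top/,$d'
```

```text
wrist
rod 230 125 0.1258 [ 0.31 -0.94]
rod 310 124 0.1254 [-0.44 -0.76]
post -1 510 0.11822667525082477 [-0.0002 -0.0453] [-0.0089 -0.0508] [ 0.0088 -0.0381]
```

Call:
{"method": "step_arm", "body": {"plan": [{"offset": [0.0016,-0.0008,-0.03],"roll": 0,"jaw": 0},{"offset": [0.0016,-0.0008,-0.055],"roll": 0,"jaw": 0},{"offset": [0.0016,-0.0008,-0.069],"roll": 0,"jaw": 0},{"offset": [0.0016,-0.0008,-0.069],"roll": 0,"jaw": 0},{"offset": [0.0016,-0.0008,-0.072],"roll": 0,"jaw": 0},{"offset": [0.0016,-0.0008,-0.075],"roll": 0,"jaw": 0},{"offset": [0.0016,-0.0008,-0.078],"roll": 0,"jaw": 0},{"offset": [0.0016,-0.0008,-0.081],"roll": 0,"jaw": 0},{"offset": [0.0016,-0.0008,-0.081],"roll": 0,"jaw": 0},{"offset": [0.0016,-0.0008,-0.081],"roll": 0,"jaw": 0}]}}

```text
t: 12.97
tool_pos: [0.5458, -0.1746, 0.1306]
eef_rot: [0.0, -0.577, 0.817, -0.0]
force: [-0.9, -0.6, -1.1]
opening: 0.548
gripper_force: 62.0
```

```bash
python3 held.py +
```

```text
T [ 0.5458 -0.1746  0.1307] head 160.47 open 0.555 F [ 0.1 -0.3 -0.8] grip 62.0
disc top z-T 0.0003 circle [ 0.5451 -0.1738  0.0248] rel TCP in mag frame mm [-0.96  0.59]
```

Call:
{"method": "step_arm", "body": {"plan": [{"offset": [0,0,-0.003],"roll": 0,"jaw": 0},{"offset": [0,0,-0.006],"roll": 0,"jaw": 0},{"offset": [0,0,-0.009],"roll": 0,"jaw": 0},{"offset": [0,0,-0.012],"roll": 0,"jaw": 0},{"offset": [0,0,-0.012],"roll": 0,"jaw": 0}]}}

```text
t: 13.43
tool_pos: [0.5462, -0.1748, 0.1193]
eef_rot: [0.0, -0.577, 0.817, -0.001]
force: [-1.8, 0.6, 9.9]
opening: 0.55
gripper_force: 63.3
```

Call:
{"method": "step_arm", "body": {"plan": [{"offset": [0,0,-0.003],"roll": 0,"jaw": 0},{"offset": [0,0,-0.006],"roll": 0,"jaw": 0},{"offset": [0,0,-0.009],"roll": 0,"jaw": 0},{"offset": [0,0,-0.009],"roll": 0,"jaw": 0}]}}

```text
t: 13.77
tool_pos: [0.5468, -0.175, 0.1103]
eef_rot: [0.001, -0.577, 0.817, -0.001]
force: [1.6, -0.1, 3.3]
opening: 0.549
gripper_force: 63.9
```

Call:
{"method": "step_arm", "body": {"plan": [{"offset": [0,0,-0.003],"roll": 0,"jaw": 0},{"offset": [0,0,-0.006],"roll": 0,"jaw": 0},{"offset": [0,0,-0.009],"roll": 0,"jaw": 0},{"offset": [0,0,-0.009],"roll": 0,"jaw": 0}]}}

```text
t: 14.1
tool_pos: [0.5461, -0.1748, 0.1]
eef_rot: [0.0, -0.577, 0.817, -0.0]
force: [1.6, -0.1, 3.7]
opening: 0.552
gripper_force: 63.7
```

```bash
python3 held.py +
```

```text
T [ 0.546  -0.1748  0.1002] head 160.47 open 0.551 F [ 2.  -1.3  3.2] grip 63.7
disc top z-T 0.0004 circle [ 0.5461 -0.1737  0.025 ] rel TCP in mag frame mm [-0.24  1.04]
```

The disc's top is about 4 mm below the lips and the force has dropped to the follower's 3.5 N. Release, lift and check.

Call:
{"method": "step_arm", "body": {"plan": [{"offset": [0,0,0],"roll": 0,"jaw": 0.75},{"offset": [0,0,0],"roll": 0,"jaw": 0.75},{"offset": [0,0,0],"roll": 0,"jaw": 0.75},{"offset": [0,0,0],"roll": 0,"jaw": 0.75},{"offset": [0,0,0.02],"roll": 0,"jaw": 0.75},{"offset": [0,0,0.06],"roll": 0,"jaw": 0.75},{"offset": [0,0,0.1],"roll": 0,"jaw": 0.75},{"offset": [0,0,0.14],"roll": 0,"jaw": 0.75},{"offset": [0,0,0.16],"roll": 0,"jaw": 0.75},{"offset": [0,0,0.16],"roll": 0,"jaw": 0.75}]}}

```text
t: 14.98
tool_pos: [0.5481, -0.1753, 0.2661]
eef_rot: [0.003, -0.577, 0.817, -0.003]
force: [0.7, -0.2, 0.2]
opening: 0.747
gripper_force: 0.0
```

```bash
cat > stack.py <<'E'
from h import *
import sys
c=(.545,-.174)
s=get_state(); print(s['tool_pos'].round(4),s['opening'].round(3))
im,d,m=grab('wrist'); P=world(m,d); X,Y,Z=np.moveaxis(P,-1,0)
k=(np.hypot(X-c[0],Y-c[1])<.018)&(d>0)&(Z<.16); print('stack top z',np.percentile(Z[k],[5,50,95]).round(4),'rgb',im[k].mean(0).round())
k=(np.hypot(X-c[0],Y-c[1])<.06)&(Z<.14)&(Z>0)&(d>0); v,u=np.where(k)
if len(sys.argv)>1:
    cr=im[v.min()-10:v.max()+10,u.min()-10:u.max()+10]; cv2.imwrite('pics/'+sys.argv[1],cv2.cvtColor(cv2.resize(cr,None,fx=3,fy=3),cv2.COLOR_RGB2BGR)); print(cr.shape)
E
python3 stack.py s1.png; python3 discs.py wrist +top; python3 mag.py
```

```text
wrist [131. 219.] [ 0.6798 -0.2029  0.0264]
top [368. 149.] [ 0.6723 -0.0156  0.0245]
top [324. 207.] [0.5246 0.0996 0.0244]
top [342. 243.] [0.4328 0.057  0.0243]
wrist
rod 50 384 0.1258 [-0.84 -1.93]
rod 130 381 0.126 [ 0.1  -2.09]
rod 230 410 0.1256 [ 0.48 -1.77]
rod 310 409 0.1262 [-0.88 -1.67]
post 1 39 0.11580410062928691 [0.0008 0.0385] [-0.0042  0.0381] [0.0062 0.0394]
post -1 1789 0.11809272610383381 [-0.0002 -0.0457] [-0.0092 -0.0511] [ 0.0087 -0.038 ]
top
rod 50 7 0.1238 [-1.67 -0.44]
rod 130 7 0.1237 [-0.12  0.34]
rod 230 8 0.125 [-0.67  1.06]
rod 310 6 0.1246 [-1.07  0.59]
post 1 37 0.11612573468572496 [0.0001 0.0452] [-0.0086  0.0381] [0.0088 0.0503]Traceback (most recent call last):
  File "stack.py", line 4, in <module>
    s=get_state(); print(s['tool_pos'].round(4),s['opening'].round(3))
                                                ^^^^^^^^^^^^^^^^^^
AttributeError: 'float' object has no attribute 'round'
```

```bash
sed -i "s/s\['opening'\].round(3)/s['opening']/" stack.py; python3 stack.py s1.png; python3 discs.py wrist; python3 mag.py | sed '/top/,$d'
```

```text
[ 0.547  -0.175   0.2631] 0.7482551683389057
stack top z [0.012  0.1051 0.1064] rgb [205. 194. 173.]
(162, 127, 3)
wrist [472. 297.] [0.4327 0.0571 0.0252]
wrist [269. 306.] [ 0.6728 -0.0154  0.0256]
wrist [400. 346.] [0.5291 0.0981 0.0227]
wrist
rod 50 72 0.1259 [-0.36 -1.16]
rod 130 72 0.1252 [ 0.23 -1.31]
rod 230 80 0.1246 [ 0.34 -0.66]
rod 310 83 0.1253 [-0.38 -0.49]
post 1 281 0.1179147790003941 [-0.0001  0.0444] [-0.0086  0.038 ] [0.0085 0.0503]
post -1 342 0.11826271759035331 [-0.    -0.045] [-0.0088 -0.0507] [ 0.0088 -0.0381]
```

View pics/s1.png

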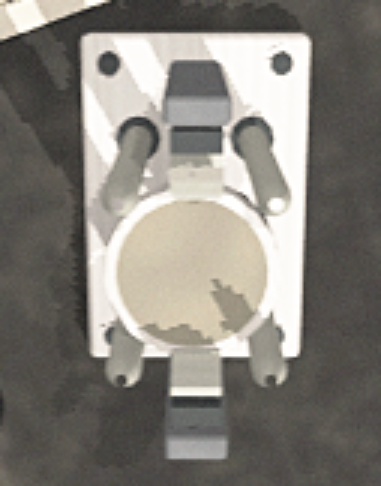

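Crop: both catch lips, at (197,180) and (194,370), lie over the disc's rim and its top is at lip level, so disc 1 is held. Next: the disc at (0.4327, 0.0571).

Call:
{"method": "step_arm", "body": {"plan": [{"offset": [-0.017,0.034,0],"roll": 0,"jaw": 0.75},{"offset": [-0.034,0.069,0],"roll": 0,"jaw": 0.75},{"offset": [-0.051,0.104,0],"roll": 0,"jaw": 0.75},{"offset": [-0.068,0.139,0],"roll": 0,"jaw": 0.75},{"offset": [-0.085,0.174,-0.02],"roll": 0,"jaw": 0.75},{"offset": [-0.102,0.209,-0.04],"roll": 0,"jaw": 0.75},{"offset": [-0.11,0.228,-0.07],"roll": 0,"jaw": 0.75},{"offset": [-0.1135,0.232,-0.11],"roll": 0,"jaw": 0.75},{"offset": [-0.1135,0.232,-0.15],"roll": 0,"jaw": 0.75},{"offset": [-0.1135,0.232,-0.19],"roll": 0,"jaw": 0.75},{"offset": [-0.1135,0.232,-0.22],"roll": 0,"jaw": 0.75},{"offset": [-0.1135,0.232,-0.23],"roll": 0,"jaw": 0.75}]}}

```text
t: 16.08
tool_pos: [0.4259, 0.0568, 0.0245]
eef_rot: [-0.005, -0.577, 0.817, 0.002]
force: [-2.4, 0.5, 1.0]
opening: 0.751
gripper_force: 0.0
```

Call:
{"method": "step_arm", "body": {"plan": [{"offset": [0,0,0],"roll": 0,"jaw": 0.75},{"offset": [0,0,0],"roll": 0,"jaw": 0.75},{"offset": [0,0,0],"roll": 0,"jaw": 0.75}]}}

```text
t: 16.33
tool_pos: [0.432, 0.0574, 0.0304]
eef_rot: [-0.0, -0.577, 0.817, 0.0]
force: [-0.0, 0.1, 0.0]
opening: 0.747
gripper_force: 0.0
```

```bash
python3 - <<'E'
from h import *
s=get_state(); print(s['tool_pos'],s['force'])
E
python3 discs.py +top
```

```text
[0.43199446 0.05739433 0.03043446] [-0.01102238  0.13378809  0.01295775]
top [369. 149.] [ 0.6723 -0.0157  0.0245]
top [324. 206.] [0.5249 0.0997 0.0242]
```

Call:
{"method": "step_arm", "body": {"plan": [{"offset": [0.0005,-0.0003,-0.006],"roll": 0,"jaw": 0.75},{"offset": [0.0005,-0.0003,-0.012],"roll": 0,"jaw": 0.75},{"offset": [0.0005,-0.0003,-0.016],"roll": 0,"jaw": 0.75},{"offset": [0.0005,-0.0003,-0.018],"roll": 0,"jaw": 0.75},{"offset": [0.0005,-0.0003,-0.018],"roll": 0,"jaw": 0.75},{"offset": [0.0005,-0.0003,-0.018],"roll": 0,"jaw": 0},{"offset": [0.0005,-0.0003,-0.018],"roll": 0,"jaw": 0},{"offset": [0.0005,-0.0003,-0.018],"roll": 0,"jaw": 0},{"offset": [0.0005,-0.0003,-0.018],"roll": 0,"jaw": 0},{"offset": [0.0005,-0.0003,-0.018],"roll": 0,"jaw": 0},{"offset": [0.0005,-0.0003,-0.018],"roll": 0,"jaw": 0}]}}

```text
t: 17.3
tool_pos: [0.4326, 0.0571, 0.0129]
eef_rot: [0.0, -0.577, 0.817, -0.0]
force: [-1.8, -1.1, 7.2]
opening: 0.554
gripper_force: 60.4
```

Call:
{"method": "step_arm", "body": {"plan": [{"offset": [0,0,0.02],"roll": 0,"jaw": 0},{"offset": [0,0,0.06],"roll": 0,"jaw": 0},{"offset": [0,0,0.1],"roll": 0,"jaw": 0},{"offset": [0.01,-0.02,0.13],"roll": 0,"jaw": 0},{"offset": [0.026,-0.053,0.16],"roll": 0,"jaw": 0},{"offset": [0.042,-0.086,0.18],"roll": 0,"jaw": 0},{"offset": [0.058,-0.119,0.18],"roll": 0,"jaw": 0},{"offset": [0.074,-0.152,0.18],"roll": 0,"jaw": 0},{"offset": [0.09,-0.185,0.18],"roll": 0,"jaw": 0},{"offset": [0.104,-0.212,0.18],"roll": 0,"jaw": 0},{"offset": [0.11,-0.224,0.18],"roll": 0,"jaw": 0},{"offset": [0.1135,-0.2318,0.18],"roll": 0,"jaw": 0}]}}

```text
t: 18.3
tool_pos: [0.5466, -0.1763, 0.192]
eef_rot: [-0.0, -0.576, 0.817, 0.0]
force: [0.3, 0.8, -0.8]
opening: 0.55
gripper_force: 62.0
```

Call:
{"method": "step_arm", "body": {"plan": [{"offset": [0,0,0],"roll": 0,"jaw": 0},{"offset": [0,0,0],"roll": 0,"jaw": 0},{"offset": [0,0,0],"roll": 0,"jaw": 0}]}}

```text
t: 18.55
tool_pos: [0.5454, -0.1732, 0.1922]
eef_rot: [-0.0, -0.577, 0.816, 0.001]
force: [-0.1, 0.3, -0.8]
opening: 0.546
gripper_force: 62.0
```

```bash
python3 held.py +
```

```text
T [ 0.5455 -0.1732  0.1923] head 160.56 open 0.548 F [ 0.2  0.8 -0.3] grip 62.0
disc top z-T 0.0 circle [ 0.5447 -0.1726  0.0249] rel TCP in mag frame mm [-0.95  0.36]
```

Call:
{"method": "step_arm", "body": {"plan": [{"offset": [0.0008,-0.0011,-0.02],"roll": 0,"jaw": 0},{"offset": [0.0008,-0.0011,-0.04],"roll": 0,"jaw": 0},{"offset": [0.0008,-0.0011,-0.048],"roll": 0,"jaw": 0},{"offset": [0.0008,-0.0011,-0.051],"roll": 0,"jaw": 0},{"offset": [0.0008,-0.0011,-0.054],"roll": 0,"jaw": 0},{"offset": [0.0008,-0.0011,-0.057],"roll": 0,"jaw": 0},{"offset": [0.0008,-0.0011,-0.06],"roll": 0,"jaw": 0},{"offset": [0.0008,-0.0011,-0.063],"roll": 0,"jaw": 0},{"offset": [0.0008,-0.0011,-0.066],"roll": 0,"jaw": 0},{"offset": [0.0008,-0.0011,-0.068],"roll": 0,"jaw": 0},{"offset": [0.0008,-0.0011,-0.07],"roll": 0,"jaw": 0},{"offset": [0.0008,-0.0011,-0.07],"roll": 0,"jaw": 0}]}}

```text
t: 19.6
tool_pos: [0.547, -0.1751, 0.1225]
eef_rot: [0.001, -0.577, 0.817, 0.0]
force: [-0.3, 3.2, 2.4]
opening: 0.549
gripper_force: 62.5
```

Call:
{"method": "step_arm", "body": {"plan": [{"offset": [0,0,-0.003],"roll": 0,"jaw": 0},{"offset": [0,0,-0.006],"roll": 0,"jaw": 0},{"offset": [0,0,-0.009],"roll": 0,"jaw": 0},{"offset": [0,0,-0.012],"roll": 0,"jaw": 0},{"offset": [0,0,-0.012],"roll": 0,"jaw": 0}]}}

```text
t: 20.02
tool_pos: [0.5471, -0.1753, 0.1122]
eef_rot: [0.001, -0.577, 0.817, -0.0]
force: [-3.7, 4.0, 9.0]
opening: 0.547
gripper_force: 66.1
```

Call:
{"method": "step_arm", "body": {"plan": [{"offset": [0,0,-0.003],"roll": 0,"jaw": 0},{"offset": [0,0,-0.006],"roll": 0,"jaw": 0},{"offset": [0,0,-0.0103],"roll": 0,"jaw": 0},{"offset": [0,0,-0.0103],"roll": 0,"jaw": 0}]}}

```text
t: 20.35
tool_pos: [0.5471, -0.1754, 0.1004]
eef_rot: [0.001, -0.577, 0.817, 0.0]
force: [-1.0, 3.4, 3.6]
opening: 0.554
gripper_force: 65.6
```

```bash
python3 held.py +
```

```text
T [ 0.5471 -0.1754  0.1004] head 160.49 open 0.553 F [-1.6  4.   5.1] grip 65.6
disc top z-T 0.0006 circle [ 0.5471 -0.1741  0.0251] rel TCP in mag frame mm [-0.42  1.16]
```

Call:
{"method": "step_arm", "body": {"plan": [{"offset": [0,0.0005,0],"roll": 0,"jaw": 0.75},{"offset": [0,0.0005,0],"roll": 0,"jaw": 0.75},{"offset": [0,0.0005,0],"roll": 0,"jaw": 0.75},{"offset": [0,0.0005,0],"roll": 0,"jaw": 0.75},{"offset": [0,0.0005,0.02],"roll": 0,"jaw": 0.75},{"offset": [0,0.0005,0.06],"roll": 0,"jaw": 0.75},{"offset": [0,0.0005,0.1],"roll": 0,"jaw": 0.75},{"offset": [0,0.0005,0.13],"roll": 0,"jaw": 0.75},{"offset": [0,0.0005,0.14],"roll": 0,"jaw": 0.75},{"offset": [0,0.0005,0.14],"roll": 0,"jaw": 0.75},{"offset": [0,0.0005,0.14],"roll": 0,"jaw": 0.75}]}}

```text
t: 21.32
tool_pos: [0.547, -0.1754, 0.2396]
eef_rot: [0.0, -0.577, 0.817, -0.0]
force: [0.1, 0.9, -0.9]
opening: 0.753
gripper_force: 0.0
```

```bash
python3 stack.py s2.png;  python3 discs.py wrist +top
```

```text
[ 0.547  -0.1754  0.2396] 0.7525351943009075
stack top z [0.1036 0.1052 0.1064] rgb [204. 193. 172.]
(175, 133, 3)
wrist [266. 318.] [ 0.6727 -0.0153  0.0256]
wrist [401. 357.] [0.5294 0.0969 0.0221]
top [368. 149.] [ 0.6723 -0.0157  0.0245]
top [324. 207.] [0.5246 0.0997 0.0244]
```

Call:
{"method": "step_arm", "body": {"plan": [{"offset": [-0.003,0.038,0],"roll": 0,"jaw": 0.75},{"offset": [-0.006,0.076,0],"roll": 0,"jaw": 0.75},{"offset": [-0.009,0.114,0],"roll": 0,"jaw": 0.75},{"offset": [-0.012,0.152,0],"roll": 0,"jaw": 0.75},{"offset": [-0.015,0.19,-0.01],"roll": 0,"jaw": 0.75},{"offset": [-0.018,0.227,-0.02],"roll": 0,"jaw": 0.75},{"offset": [-0.0205,0.255,-0.04],"roll": 0,"jaw": 0.75},{"offset": [-0.0221,0.27,-0.07],"roll": 0,"jaw": 0.75},{"offset": [-0.0221,0.2748,-0.11],"roll": 0,"jaw": 0.75},{"offset": [-0.0221,0.2748,-0.15],"roll": 0,"jaw": 0.75},{"offset": [-0.0221,0.2748,-0.185],"roll": 0,"jaw": 0.75},{"offset": [-0.0221,0.2748,-0.204],"roll": 0,"jaw": 0.75}]}}

```text
t: 22.42
tool_pos: [0.5198, 0.099, 0.03]
eef_rot: [-0.004, -0.577, 0.817, 0.002]
force: [-0.2, 0.3, 0.4]
opening: 0.751
gripper_force: 0.0
```

Call:
{"method": "step_arm", "body": {"plan": [{"offset": [0,0,0],"roll": 0,"jaw": 0.75},{"offset": [0,0,0],"roll": 0,"jaw": 0.75},{"offset": [0,0,0],"roll": 0,"jaw": 0.75}]}}

```text
t: 22.67
tool_pos: [0.525, 0.0995, 0.0364]
eef_rot: [-0.0, -0.577, 0.817, -0.0]
force: [0.4, 0.1, 0.8]
opening: 0.749
gripper_force: 0.0
```

```bash
python3 - <<'E'
from h import *
s=get_state(); print(s['tool_pos'],s['force'])
E
python3 discs.py +top
```

```text
[0.52503092 0.09950016 0.03639055] [0.43301575 0.07813087 0.82752323]
top [369. 149.] [ 0.6724 -0.0157  0.0244]
```

Call:
{"method": "step_arm", "body": {"plan": [{"offset": [0,0.0003,-0.008],"roll": 0,"jaw": 0.75},{"offset": [0,0.0003,-0.016],"roll": 0,"jaw": 0.75},{"offset": [0,0.0003,-0.021],"roll": 0,"jaw": 0.75},{"offset": [0,0.0003,-0.024],"roll": 0,"jaw": 0.75},{"offset": [0,0.0003,-0.024],"roll": 0,"jaw": 0.75},{"offset": [0,0.0003,-0.024],"roll": 0,"jaw": 0},{"offset": [0,0.0003,-0.024],"roll": 0,"jaw": 0},{"offset": [0,0.0003,-0.024],"roll": 0,"jaw": 0},{"offset": [0,0.0003,-0.024],"roll": 0,"jaw": 0},{"offset": [0,0.0003,-0.024],"roll": 0,"jaw": 0},{"offset": [0,0.0003,-0.024],"roll": 0,"jaw": 0}]}}

```text
t: 23.63
tool_pos: [0.5248, 0.0998, 0.0125]
eef_rot: [0.0, -0.577, 0.817, -0.0]
force: [-1.7, -0.5, 6.5]
opening: 0.554
gripper_force: 61.2
```

Call:
{"method": "step_arm", "body": {"plan": [{"offset": [0,0,0.02],"roll": 0,"jaw": 0},{"offset": [0,0,0.06],"roll": 0,"jaw": 0},{"offset": [0,0,0.1],"roll": 0,"jaw": 0},{"offset": [0.002,-0.02,0.13],"roll": 0,"jaw": 0},{"offset": [0.004,-0.055,0.16],"roll": 0,"jaw": 0},{"offset": [0.007,-0.093,0.175],"roll": 0,"jaw": 0},{"offset": [0.01,-0.131,0.18],"roll": 0,"jaw": 0},{"offset": [0.013,-0.169,0.18],"roll": 0,"jaw": 0},{"offset": [0.016,-0.207,0.18],"roll": 0,"jaw": 0},{"offset": [0.019,-0.24,0.18],"roll": 0,"jaw": 0},{"offset": [0.021,-0.262,0.18],"roll": 0,"jaw": 0},{"offset": [0.0215,-0.274,0.18],"roll": 0,"jaw": 0}]}}

```text
t: 24.63
tool_pos: [0.5465, -0.1771, 0.1919]
eef_rot: [-0.0, -0.576, 0.818, -0.001]
force: [-0.9, -0.2, -1.2]
opening: 0.552
gripper_force: 61.9
```

Call:
{"method": "step_arm", "body": {"plan": [{"offset": [0,0,0],"roll": 0,"jaw": 0},{"offset": [0,0,0],"roll": 0,"jaw": 0},{"offset": [0,0,0],"roll": 0,"jaw": 0},{"offset": [0,0,0],"roll": 0,"jaw": 0}]}}

```text
t: 24.97
tool_pos: [0.5463, -0.1728, 0.192]
eef_rot: [0.0, -0.578, 0.816, 0.0]
force: [-0.2, -0.2, -0.1]
opening: 0.551
gripper_force: 61.9
```

```bash
python3 held.py +
```

```text
T [ 0.5463 -0.1728  0.192 ] head 160.58 open 0.549 F [-1.4  0.1 -0.9] grip 61.9
disc top z-T 0.0005 circle [ 0.5456 -0.1723  0.0249] rel TCP in mag frame mm [-0.89  0.24]
```

Shift by (0.0002, -0.0012) and insert.

Call:
{"method": "step_arm", "body": {"plan": [{"offset": [0.0002,-0.0012,-0.02],"roll": 0,"jaw": 0},{"offset": [0.0002,-0.0012,-0.04],"roll": 0,"jaw": 0},{"offset": [0.0002,-0.0012,-0.048],"roll": 0,"jaw": 0},{"offset": [0.0002,-0.0012,-0.051],"roll": 0,"jaw": 0},{"offset": [0.0002,-0.0012,-0.054],"roll": 0,"jaw": 0},{"offset": [0.0002,-0.0012,-0.057],"roll": 0,"jaw": 0},{"offset": [0.0002,-0.0012,-0.06],"roll": 0,"jaw": 0},{"offset": [0.0002,-0.0012,-0.063],"roll": 0,"jaw": 0},{"offset": [0.0002,-0.0012,-0.066],"roll": 0,"jaw": 0},{"offset": [0.0002,-0.0012,-0.068],"roll": 0,"jaw": 0},{"offset": [0.0002,-0.0012,-0.07],"roll": 0,"jaw": 0},{"offset": [0.0002,-0.0012,-0.07],"roll": 0,"jaw": 0}]}}

```text
t: 26.02
tool_pos: [0.5467, -0.1751, 0.1221]
eef_rot: [0.0, -0.577, 0.817, 0.0]
force: [-0.4, 2.6, 0.2]
opening: 0.55
gripper_force: 62.1
```

Call:
{"method": "step_arm", "body": {"plan": [{"offset": [0,0,-0.003],"roll": 0,"jaw": 0},{"offset": [0,0,-0.006],"roll": 0,"jaw": 0},{"offset": [0,0,-0.009],"roll": 0,"jaw": 0},{"offset": [0,0,-0.012],"roll": 0,"jaw": 0},{"offset": [0,0,-0.012],"roll": 0,"jaw": 0}]}}

```text
t: 26.43
tool_pos: [0.5472, -0.1749, 0.1115]
eef_rot: [0.001, -0.577, 0.817, -0.0]
force: [-2.6, 3.7, 9.4]
opening: 0.55
gripper_force: 65.2
```

Call:
{"method": "step_arm", "body": {"plan": [{"offset": [0,0,-0.003],"roll": 0,"jaw": 0},{"offset": [0,0,-0.006],"roll": 0,"jaw": 0},{"offset": [0,0,-0.0105],"roll": 0,"jaw": 0},{"offset": [0,0,-0.0105],"roll": 0,"jaw": 0}]}}

```text
t: 26.77
tool_pos: [0.5471, -0.1749, 0.0999]
eef_rot: [0.001, -0.577, 0.817, -0.0]
force: [1.3, 3.4, 1.6]
opening: 0.551
gripper_force: 64.8
```

```bash
python3 held.py +
```

```text
T [ 0.5471 -0.1749  0.0999] head 160.49 open 0.553 F [1.3 4.2 2. ] grip 64.7
disc top z-T 0.0005 circle [ 0.5469 -0.1741  0.025 ] rel TCP in mag frame mm [-0.43  0.69]
```

Call:
{"method": "step_arm", "body": {"plan": [{"offset": [0,0,-0.001],"roll": 0,"jaw": 0},{"offset": [0,0.0005,-0.001],"roll": 0,"jaw": 0.75},{"offset": [0,0.0005,0],"roll": 0,"jaw": 0.75},{"offset": [0,0.0005,0],"roll": 0,"jaw": 0.75},{"offset": [0,0.0005,0],"roll": 0,"jaw": 0.75},{"offset": [0,0.0005,0.02],"roll": 0,"jaw": 0.75},{"offset": [0,0.0005,0.06],"roll": 0,"jaw": 0.75},{"offset": [0,0.0005,0.1],"roll": 0,"jaw": 0.75},{"offset": [0,0.0005,0.13],"roll": 0,"jaw": 0.75},{"offset": [0,0.0005,0.14],"roll": 0,"jaw": 0.75},{"offset": [0,0.0005,0.14],"roll": 0,"jaw": 0.75},{"offset": [0,0.0005,0.14],"roll": 0,"jaw": 0.75}]}}

```text
t: 27.82
tool_pos: [0.5465, -0.1751, 0.2391]
eef_rot: [-0.0, -0.577, 0.817, -0.0]
force: [-0.5, 0.5, -0.3]
opening: 0.746
gripper_force: 0.0
```

```bash
python3 stack.py s3.png;  python3 discs.py wrist +top
```

```text
[ 0.5465 -0.1751  0.2391] 0.7463400365008728
stack top z [0.104  0.1052 0.1063] rgb [205. 194. 172.]
(175, 134, 3)
wrist [265. 318.] [ 0.6727 -0.0155  0.0258]
top [369. 149.] [ 0.6724 -0.0158  0.0244]
```

Call:
{"method": "step_arm", "body": {"plan": [{"offset": [0.022,0.028,0],"roll": 0,"jaw": 0.75},{"offset": [0.044,0.056,0],"roll": 0,"jaw": 0.75},{"offset": [0.066,0.084,0],"roll": 0,"jaw": 0.75},{"offset": [0.088,0.112,-0.01],"roll": 0,"jaw": 0.75},{"offset": [0.11,0.138,-0.02],"roll": 0,"jaw": 0.75},{"offset": [0.122,0.154,-0.05],"roll": 0,"jaw": 0.75},{"offset": [0.126,0.1593,-0.085],"roll": 0,"jaw": 0.75},{"offset": [0.126,0.1593,-0.12],"roll": 0,"jaw": 0.75},{"offset": [0.126,0.1593,-0.155],"roll": 0,"jaw": 0.75},{"offset": [0.126,0.1593,-0.185],"roll": 0,"jaw": 0.75},{"offset": [0.126,0.1593,-0.204],"roll": 0,"jaw": 0.75},{"offset": [0.126,0.1593,-0.204],"roll": 0,"jaw": 0.75}]}}

```text
t: 28.92
tool_pos: [0.6664, -0.0154, 0.0277]
eef_rot: [-0.005, -0.577, 0.817, 0.004]
force: [-1.3, 0.1, -0.8]
opening: 0.747
gripper_force: 0.0
```

Call:
{"method": "step_arm", "body": {"plan": [{"offset": [0,0,0],"roll": 0,"jaw": 0.75},{"offset": [0,0,0],"roll": 0,"jaw": 0.75},{"offset": [0,0,0],"roll": 0,"jaw": 0.75}]}}

```text
t: 29.17
tool_pos: [0.6738, -0.0157, 0.0372]
eef_rot: [0.001, -0.577, 0.817, -0.001]
force: [-0.3, -0.5, 0.1]
opening: 0.751
gripper_force: 0.0
```

Run:
```python
from h import *
s=get_state(); print(s['tool_pos'],s['force'])
im,d,m=grab('wrist'); P=world(m,d); X,Y,Z=np.moveaxis(P,-1,0)
k=(np.hypot(X-.6725,Y+.0156)<.045)&(Z>.009)&(Z<.016)&(im.astype(int).sum(2)>250)
print(k.sum(),np.round(rim(m,k,.012),4))
```

```text
[ 0.67380448 -0.01565248  0.03716836] [-0.277167   -0.51157056  0.05174002]
7547 [ 0.6729 -0.0151  0.0252]
```

Call:
{"method": "step_arm", "body": {"plan": [{"offset": [-0.001,0,-0.008],"roll": 0,"jaw": 0.75},{"offset": [-0.001,0,-0.016],"roll": 0,"jaw": 0.75},{"offset": [-0.001,0,-0.021],"roll": 0,"jaw": 0.75},{"offset": [-0.001,0,-0.0243],"roll": 0,"jaw": 0.75},{"offset": [-0.001,0,-0.0243],"roll": 0,"jaw": 0.75},{"offset": [-0.001,0,-0.0243],"roll": 0,"jaw": 0},{"offset": [-0.001,0,-0.0243],"roll": 0,"jaw": 0},{"offset": [-0.001,0,-0.0243],"roll": 0,"jaw": 0},{"offset": [-0.001,0,-0.0243],"roll": 0,"jaw": 0},{"offset": [-0.001,0,-0.0243],"roll": 0,"jaw": 0},{"offset": [-0.001,0,-0.0243],"roll": 0,"jaw": 0}]}}

```text
t: 30.13
tool_pos: [0.6719, -0.0156, 0.0116]
eef_rot: [0.0, -0.577, 0.817, -0.0]
force: [0.2, -0.1, 2.2]
opening: 0.552
gripper_force: 61.8
```

Call:
{"method": "step_arm", "body": {"plan": [{"offset": [0,0,0.02],"roll": 0,"jaw": 0},{"offset": [0,0,0.055],"roll": 0,"jaw": 0},{"offset": [0,0,0.09],"roll": 0,"jaw": 0},{"offset": [-0.003,-0.004,0.125],"roll": 0,"jaw": 0},{"offset": [-0.012,-0.015,0.155],"roll": 0,"jaw": 0},{"offset": [-0.03,-0.038,0.175],"roll": 0,"jaw": 0},{"offset": [-0.05,-0.063,0.18],"roll": 0,"jaw": 0},{"offset": [-0.07,-0.088,0.18],"roll": 0,"jaw": 0},{"offset": [-0.09,-0.113,0.18],"roll": 0,"jaw": 0},{"offset": [-0.11,-0.138,0.18],"roll": 0,"jaw": 0},{"offset": [-0.121,-0.152,0.18],"roll": 0,"jaw": 0},{"offset": [-0.1261,-0.1588,0.18],"roll": 0,"jaw": 0}]}}

```text
t: 31.13
tool_pos: [0.5435, -0.1761, 0.1912]
eef_rot: [-0.0, -0.576, 0.817, 0.0]
force: [-0.6, 0.1, -1.7]
opening: 0.556
gripper_force: 61.8
```

Call:
{"method": "step_arm", "body": {"plan": [{"offset": [0,0,0],"roll": 0,"jaw": 0},{"offset": [0,0,0],"roll": 0,"jaw": 0},{"offset": [0,0,0],"roll": 0,"jaw": 0},{"offset": [0,0,0],"roll": 0,"jaw": 0}]}}

```text
t: 31.47
tool_pos: [0.5463, -0.1734, 0.1911]
eef_rot: [0.0, -0.578, 0.816, 0.0]
force: [-0.1, -0.1, 0.0]
opening: 0.553
gripper_force: 61.8
```

```bash
python3 held.py +
```

```text
T [ 0.5461 -0.1734  0.191 ] head 160.56 open 0.546 F [-0.3  0.  -1. ] grip 61.8
disc top z-T 0.0015 circle [ 0.5457 -0.1729  0.0249] rel TCP in mag frame mm [-0.62  0.29]
```

Call:
{"method": "step_arm", "body": {"plan": [{"offset": [0.0003,-0.0006,-0.02],"roll": 0,"jaw": 0},{"offset": [0.0003,-0.0006,-0.039],"roll": 0,"jaw": 0},{"offset": [0.0003,-0.0006,-0.047],"roll": 0,"jaw": 0},{"offset": [0.0003,-0.0006,-0.05],"roll": 0,"jaw": 0},{"offset": [0.0003,-0.0006,-0.053],"roll": 0,"jaw": 0},{"offset": [0.0003,-0.0006,-0.056],"roll": 0,"jaw": 0},{"offset": [0.0003,-0.0006,-0.059],"roll": 0,"jaw": 0},{"offset": [0.0003,-0.0006,-0.062],"roll": 0,"jaw": 0},{"offset": [0.0003,-0.0006,-0.065],"roll": 0,"jaw": 0},{"offset": [0.0003,-0.0006,-0.068],"roll": 0,"jaw": 0},{"offset": [0.0003,-0.0006,-0.07],"roll": 0,"jaw": 0},{"offset": [0.0003,-0.0006,-0.07],"roll": 0,"jaw": 0}]}}

```text
t: 32.52
tool_pos: [0.5459, -0.175, 0.1212]
eef_rot: [0.0, -0.577, 0.817, -0.0]
force: [1.2, 0.8, 0.6]
opening: 0.553
gripper_force: 61.9
```

Call:
{"method": "step_arm", "body": {"plan": [{"offset": [0,0,-0.003],"roll": 0,"jaw": 0},{"offset": [0,0,-0.006],"roll": 0,"jaw": 0},{"offset": [0,0,-0.009],"roll": 0,"jaw": 0},{"offset": [0,0,-0.012],"roll": 0,"jaw": 0},{"offset": [0,0,-0.012],"roll": 0,"jaw": 0}]}}

```text
t: 32.93
tool_pos: [0.5468, -0.1752, 0.1105]
eef_rot: [0.001, -0.577, 0.817, -0.001]
force: [0.7, 0.8, 5.4]
opening: 0.552
gripper_force: 64.0
```

Call:
{"method": "step_arm", "body": {"plan": [{"offset": [0,0,-0.003],"roll": 0,"jaw": 0},{"offset": [0,0,-0.006],"roll": 0,"jaw": 0},{"offset": [0,0,-0.0105],"roll": 0,"jaw": 0},{"offset": [0,0,-0.0105],"roll": 0,"jaw": 0}]}}

```text
t: 33.27
tool_pos: [0.5464, -0.1751, 0.0986]
eef_rot: [0.0, -0.577, 0.817, -0.0]
force: [1.5, -0.4, 1.6]
opening: 0.554
gripper_force: 64.0
```

```bash
python3 held.py +
```

```text
T [ 0.5463 -0.1751  0.0988] head 160.47 open 0.55 F [1.9 0.8 1.4] grip 64.0
disc top z-T 0.0013 circle [ 0.5462 -0.1743  0.025 ] rel TCP in mag frame mm [-0.44  0.71]
```

Call:
{"method": "step_arm", "body": {"plan": [{"offset": [0,0,-0.001],"roll": 0,"jaw": 0},{"offset": [0,0,-0.001],"roll": 0,"jaw": 0.75},{"offset": [0,0,0],"roll": 0,"jaw": 0.75},{"offset": [0,0,0],"roll": 0,"jaw": 0.75},{"offset": [0,0,0],"roll": 0,"jaw": 0.75},{"offset": [0,0,0.02],"roll": 0,"jaw": 0.75},{"offset": [0,0,0.06],"roll": 0,"jaw": 0.75},{"offset": [0,0,0.1],"roll": 0,"jaw": 0.75},{"offset": [0,0,0.13],"roll": 0,"jaw": 0.75},{"offset": [0,0,0.16],"roll": 0,"jaw": 0.75},{"offset": [0,0,0.17],"roll": 0,"jaw": 0.75},{"offset": [0,0,0.17],"roll": 0,"jaw": 0.75}]}}

```text
t: 34.32
tool_pos: [0.5473, -0.1755, 0.2719]
eef_rot: [0.002, -0.577, 0.817, -0.002]
force: [1.2, -1.3, 0.0]
opening: 0.749
gripper_force: 0.0
```

```bash
python3 stack.py s4.png;  python3 discs.py wrist +top
python3 - <<'E'
from h import *
grab('top','top2.png')
E
```

```text
[ 0.5473 -0.1755  0.2719] 0.7485896148412404
stack top z [0.1041 0.1052 0.1063] rgb [207. 195. 173.]
(159, 125, 3)
```

View pics/s4.png

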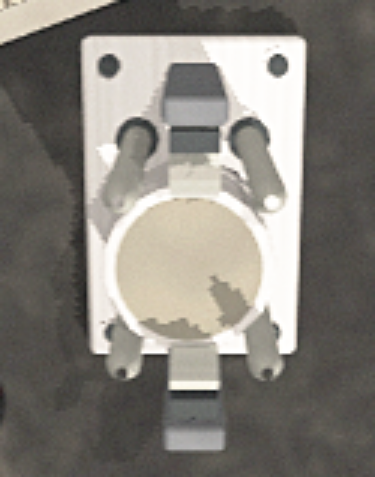

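View pics/top2.png

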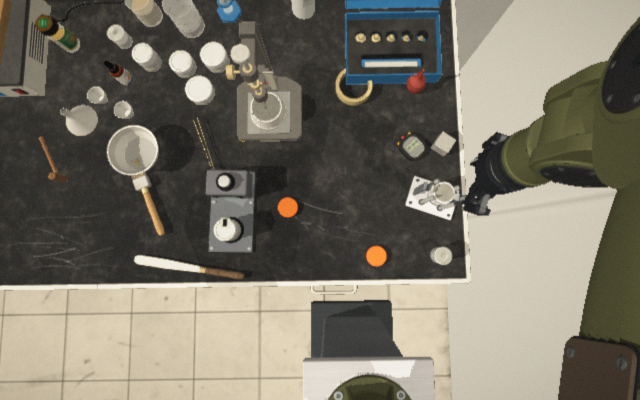

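Both lips lie over the top disc, at crop (197,180) and (194,368), and the stack top is at lip level. The top view shows no free disc left: only the two orange ones, at (287,207) and (376,256). The tin still stands at (228,230). Now the second button press.

Call:
{"method": "step_arm", "body": {"plan": [{"offset": [0.003,0.04,0],"roll": -0.09,"jaw": 0},{"offset": [0.006,0.08,0],"roll": -0.18,"jaw": 0},{"offset": [0.009,0.12,0],"roll": -0.28,"jaw": 0},{"offset": [0.012,0.16,0],"roll": -0.38,"jaw": 0},{"offset": [0.015,0.2,0],"roll": -0.48,"jaw": 0},{"offset": [0.018,0.24,0],"roll": -0.58,"jaw": 0},{"offset": [0.021,0.28,0],"roll": -0.68,"jaw": 0},{"offset": [0.024,0.32,0],"roll": -0.78,"jaw": 0},{"offset": [0.027,0.36,0],"roll": -0.88,"jaw": 0},{"offset": [0.03,0.4,0],"roll": -0.98,"jaw": 0},{"offset": [0.033,0.44,0],"roll": -1.08,"jaw": 0},{"offset": [0.035,0.47,0],"roll": -1.178,"jaw": 0}]}}

```text
t: 35.47
tool_pos: [0.5794, 0.2978, 0.2657]
eef_rot: [-0.002, -0.024, 1.0, -0.001]
force: [0.7, -0.1, -1.0]
opening: 0.002
gripper_force: 0.0
```

Call:
{"method": "step_arm", "body": {"plan": [{"offset": [0.001,0.025,0],"roll": 0,"jaw": 0},{"offset": [0.001,0.037,0],"roll": 0,"jaw": 0},{"offset": [0.001,0.037,0],"roll": 0,"jaw": 0},{"offset": [0.001,0.037,0],"roll": 0,"jaw": 0},{"offset": [0.001,0.037,0],"roll": 0,"jaw": 0}]}}

```text
t: 35.88
tool_pos: [0.5814, 0.3306, 0.2676]
eef_rot: [-0.001, -0.026, 1.0, -0.001]
force: [0.3, 1.0, -0.7]
opening: 0.003
gripper_force: 0.0
```

Run:
```python
from h import *
s=get_state(); print(s['tool_pos'],s['eef_rot'])
im,d,m=grab('wrist'); P=world(m,d); X,Y,Z=np.moveaxis(P,-1,0); g=im.astype(int).sum(2)
k=(np.hypot(X-.471,Y-.337)<.034)&(Z>.060)&(Z<.079)&(g>200)
c=rim(m,k,.067);print('tin',k.sum(),np.median(Z[k]),np.round(c,4))
b=(np.hypot(X-c[0],Y-c[1])<.0255)&(Z>.058)&(Z<.08)&(g<250)
q=plane(m,np.argwhere(b)[:,::-1],.067)[:,:2]; mu=q.mean(0); print('bar',mu,np.degrees(np.arctan2(mu[1]-c[1],mu[0]-c[0])))
```

```text
[0.58136584 0.33061646 0.26764842] [-8.04164506e-04 -2.56538054e-02  9.99670272e-01 -7.62997440e-04]
tin 3138 0.06726719686521124 [0.4712 0.337  0.0269]
bar [0.48656835 0.33681843] -0.5594436084856266
```

Call:
{"method": "step_arm", "body": {"plan": [{"offset": [0.002,0.003,-0.03],"roll": 0,"jaw": 0},{"offset": [0.002,0.003,-0.065],"roll": 0,"jaw": 0},{"offset": [0.002,0.003,-0.1],"roll": 0,"jaw": 0},{"offset": [0.002,0.003,-0.125],"roll": 0,"jaw": 0},{"offset": [0.002,0.003,-0.14],"roll": 0,"jaw": 0},{"offset": [0.002,0.003,-0.15],"roll": 0,"jaw": 0},{"offset": [0.002,0.003,-0.153],"roll": 0,"jaw": 0},{"offset": [0.002,0.003,-0.153],"roll": 0,"jaw": 0},{"offset": [0.002,0.003,-0.153],"roll": 0,"jaw": 0}]}}

```text
t: 36.68
tool_pos: [0.5846, 0.335, 0.1171]
eef_rot: [0.001, -0.026, 1.0, 0.0]
force: [0.5, -0.4, 0.4]
opening: 0.003
gripper_force: 0.0
```

Call:
{"method": "step_arm", "body": {"plan": [{"offset": [0,0,-0.004],"roll": 0,"jaw": 0},{"offset": [0,0,-0.008],"roll": 0,"jaw": 0},{"offset": [0,0,-0.011],"roll": 0,"jaw": 0},{"offset": [0,0,-0.013],"roll": 0,"jaw": 0},{"offset": [0,0,-0.015],"roll": 0,"jaw": 0},{"offset": [0,0,-0.015],"roll": 0,"jaw": 0}]}}

```text
t: 37.18
tool_pos: [0.5837, 0.3351, 0.1006]
eef_rot: [0.0, -0.026, 1.0, 0.0]
force: [-0.3, -0.7, 2.4]
opening: -0.0
gripper_force: 1.4
```

Call:
{"method": "step_arm", "body": {"plan": [{"offset": [0,0,-0.002],"roll": 0,"jaw": 0},{"offset": [0,0,-0.004],"roll": 0,"jaw": 0},{"offset": [0,0,-0.005],"roll": 0,"jaw": 0},{"offset": [0,0,-0.005],"roll": 0,"jaw": 0}]}}

```text
t: 37.52
tool_pos: [0.5838, 0.3352, 0.097]
eef_rot: [0.0, -0.026, 1.0, 0.0]
force: [-3.0, -1.5, 10.4]
opening: -0.003
gripper_force: 5.0
```

The force is 10.4 N at the bottom, so the button is pressed. Retreat straight up, check, and hand in.

Call:
{"method": "step_arm", "body": {"plan": [{"offset": [0,0,0.01],"roll": 0,"jaw": 0},{"offset": [0,0,0.04],"roll": 0,"jaw": 0},{"offset": [0,0,0.08],"roll": 0,"jaw": 0},{"offset": [0,0,0.12],"roll": 0,"jaw": 0},{"offset": [0,0,0.16],"roll": 0,"jaw": 0},{"offset": [0,0,0.17],"roll": 0,"jaw": 0},{"offset": [0,0,0.17],"roll": 0,"jaw": 0},{"offset": [0,0,0.17],"roll": 0,"jaw": 0}]}}

```text
t: 38.18
tool_pos: [0.5841, 0.3352, 0.2661]
eef_rot: [0.001, -0.026, 1.0, 0.0]
force: [0.2, 0.6, -0.1]
opening: 0.001
gripper_force: 0.0
```

Run:
```python
from h import *
grab('scene','scene2.png'); s=get_state(); print(s['t'],s['tool_pos'],s['force'])
im,d,m=grab('wrist'); P=world(m,d); X,Y,Z=np.moveaxis(P,-1,0); g=im.astype(int).sum(2)
k=(np.hypot(X-.471,Y-.337)<.034)&(Z>.060)&(Z<.079)&(g>200)
print('tin',k.sum(),np.median(Z[k]),np.round(rim(m,k,.067),4))
```

```text
38.2333 [0.58332772 0.33485585 0.26449916] [ 0.70056349  0.40882887 -1.62777072]
tin 3222 0.06729831134894951 [0.4712 0.3369 0.0269]
```

View pics/scene2.png

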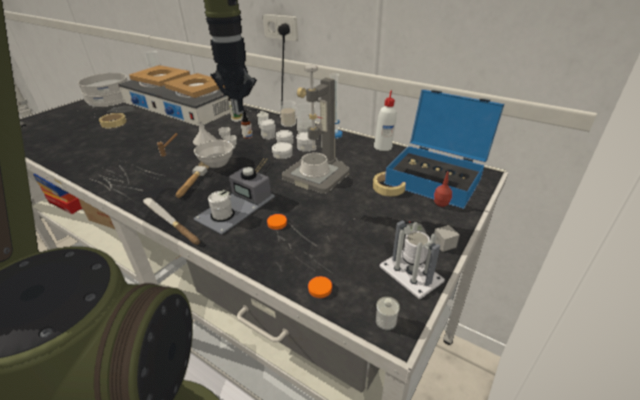

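The scene shows the tin on the pad at (221,205), the stack in the magazine at (415,250), both orange look-alikes and the bottle and cube in place, and no loose disc.

```bash
python3 -c "
from bench import workorder
print(workorder.close_job())"
```

```text
the job is handed in; nothing more can be done
None
```

The job is handed in: the tin stands on the pad with its seal facing the window, all four discs on the bench are held in the magazine, and the button was pressed fully down before and after the discs; no verdict came back.

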